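# Clear the T-slot plate and stow the scrap

### The arm

A 7-joint arm with a two-finger parallel gripper is mounted at the origin on a cart in front of the work surface, level with it; the furniture and walls round the work are solid. World frame = base frame: x ahead of the robot, y to its left, z up, the work surface at z = 0. Lengths are in m, angles in rad, forces in N, time in s.
With the tool pointing down it reaches from about 0.4 to 0.85 m from the base axis. Payload 10.4 kg.
Tool frame: the origin (TCP) lies on the centre line of the jaws, within the pads' length; the fingertips stand 22 mm ahead of it and the grasp point (between the pads) lies 3 mm ahead of it; z points along the fingers, y is the line along which they close (so a half turn about z gives the same grasp; the last joint's range is limited). The gripper opens to 87 mm and grips with 3 to 60 N. Pads are 19 mm wide; open, the fingers measure 117 mm over their backs; the gripper's body (75 mm by 190 mm) begins 51 mm behind the grasp point.
Start: joints at [1.166, 0.332, -0.065, 1.46, 0.022, 1.35, -0.088], TCP at [0.233, -0.58, 0.245] pointing down, gripper open.
Joint ranges: [-2.6, 2.6], [-0.5, 2.12], [-1.47, 1.34], [0.16, 2.42], [-1.27, 4.41], [0.06, 2.06], [-2.6, 2.6]. Speed limits (rad/s): [2.22, 2.22, 2.79, 2.79, 3.14, 3.14, 3.14].

### API

Orientations are given as a unit quaternion [x, y, z, w].
In Python, from bench import r, viewer, readout, job gives the robot as it stands (r), with the cameras (viewer), the readings (readout) and the job (job).
- The arm moves only by the tool jog_arm, called after "Emit:" by a JSON object that holds its "api" and its "payload", one argument or row to a line. Schema: {"type":"object","properties":{"offsets":{"type":"object","properties":{"sx":{"type":"array","items":{"type":"number"},"minItems":1,"maxItems":12},"sy":{"type":"array","items":{"type":"number"},"minItems":1,"maxItems":12},"sz":{"type":"array","items":{"type":"number"},"minItems":1,"maxItems":12},"yaw":{"type":"array","items":{"type":"number"},"minItems":1,"maxItems":12},"aperture":{"type":"array","items":{"type":"number"},"minItems":1,"maxItems":12}},"additionalProperties":false,"required":["sx","sy","sz","yaw","aperture"]},"grip_n":{"type":"number"},"only":{"type":"string"},"quiet":{"type":"boolean"},"lines":{"type":"string"}},"required":["offsets"],"additionalProperties":false}. offsets is an object with one list for each field, all of the same length, 1 to 12, a row being the entries at one place: sx, sy, sz (the shift in m), yaw (a turn about the tool's z in rad), aperture (the finger opening in m); each row is the pose to reach, as a shift and turn from the pose commanded when the call began, along the tool's axes at that moment; what a row does not reach only later rows make up. A row lasts 1/10 s, in which the tool goes at most 0.05 m and 0.15 rad, less where a joint would pass 70% of its speed; a pose out of reach is approached as far as the arm can. The fingers move at their own pace and stop on an object; grip_n is the grip in N (left out, the last holds). Time passes only in rows, so rows that do not move let the fingers close. The tool returns the time, the measured TCP pose, the force, the opening and the grip force at its end. only (a regular expression) keeps the lines of the reply that match it, lines (a string "A,B") keeps lines A to B, and quiet returns only ok. Input that does not fit is refused with a message, and nothing moves.
- readout.read_state(): the state, without advancing time (a new reading comes with each control period).
- viewer.camera(name): name is "scene" or "side" or "wrist"; returns a dict with "img" (480x640x3 uint8, red, green, blue), "fx", "fy", "cx", "cy" (pixels), "pose" (4x4, takes a point from camera to world coordinates). Camera axes: x right, y down, z forward; pixel columns grow to the right and rows downward; lengths in m; the calibration is good to about 2 mm. A picture is of the moment at which its call begins. There is no depth.
- job.close_job(): hands the job in; it is judged then, once.
The state is a dict: "time": time; "joint_positions": joint angles; "joint_vel": joint speeds; "joint_torque": joint torques, N m; "ee_pos": TCP position; "eef_rot": TCP orientation; "ft_force": force on the tool from outside, world axes, zero at the start; "torque": the same for the moment, N m; "width": finger opening in m; "grip_force": force on a finger pad.
Only numpy, scipy, OpenCV 4.12 (cv2) and the standard library are available. Lean on these libraries where they do the work, as an engineer would, in place of code of your own. Each camera call takes 0.05 s, during which the arm holds its last target. There are 200 camera calls.

### The job

Clear the slotted steel plate: with the T-handled scraper, drive every metal bar end lodged in its two T-slots out of the open end into the tray, and put any bar ends lying on the bench into the tray as well. Lay the scraper back on its wooden rest, and once all bar ends are in the tray slide it, grip last, fully home into the open end of the blue scrap bay, then push the yellow lid over so that it falls shut. Don't touch the lodged pieces with the fingers, and leave the two flasks standing where they are.

Things in the scene. Friction and masses are not known exactly. Their poses are not given: they have to be found in the camera images.
- slot_plate: fixed steel plate with two T-slots, 140 (x) x 120 (y) x 62 mm; origin at the centre of its underside. The slots run along its x at y = +28 and -28 mm, usable from x = -70 (open front end) to +60 mm (closed). Slot floor 40 mm up; cavity 28 mm wide, 14 mm high, under 8 mm thick lips that leave a 16 mm gap open to above. Two 8 mm high ears stand 14 mm out of its sides
- slot_left (a point): mouth of the slot at y = +28 mm: point in the middle of the slot floor at the open front face; axes as the plate's
- slot_right (a point): mouth of the slot at y = -28 mm: the same
- scraper: T-handled scraper, 100 g: wooden bar 90 mm long (its y), 16 mm thick (x), 22 mm high; from its middle a steel blade 8 (x) x 10 (y) mm reaches 50 mm down. Origin at the blade's lower end, z up along the blade; the bar's centre is 61 mm above it. Half a turn about z makes no difference
- scraper_rest: fixed wooden rest, base 60 (x) x 90 (y) x 6 mm, origin under its centre; forked uprights at y = +33 and -33 mm, 12 mm thick; saddles 60 mm above the bench and 28 mm wide, prongs up to 74 mm. The scraper's bar lies along the rest's y in both saddles, blade hanging between them, its origin then 10 mm above the bench
- tray: aluminium tray, 130 (x) x 120 (y) mm, walls 24 mm high and 4 mm thick, floor 4 mm, about 250 g, origin at the centre of its underside; at its -x end an orange upright grip, 12 mm thick (x), 50 mm wide (y), top at 62 mm. It starts before the open slot ends, its +y side to the plate's front face and 3 to 8 mm off
- tray_grip (a point): middle of the upper part of the tray's orange grip, 59 mm from the tray's centre towards -x, 47 mm up; pinch it along the tray's x
- scrap_bay: blue bay fixed to the bench, no floor (the tray slides on the bench), origin on the bench at its centre, open at its -x end (x = -68 mm) with 26 mm high guides flaring to x = -93 mm. Inside 128 mm wide; side walls 70 mm high. Back wall's inner face at x = +68 mm: the fully inserted tray has the bay's yaw and its origin at x = +3 mm
- bay_lip (a point): in the bay's mouth, on its middle line, at the underside (29 mm up) of the lips along both side walls; they are 4 mm thick and reach in to y = +-55 mm over the tray's rims, so the tray enters only by sliding along the bay's +x, flat on the bench, grip last. The top is open while the lid is, so the grip can be held all the way in
- bay_lid (a joint): yellow lid hinged at the bay's back top edge, rad: 0 shut, 1.57 upright, up to 1.95 (leaning over the rear). A 150 x 142 mm plate, 160 g, with a 40 mm flap at its free edge that comes down in front of the tray's grip. Past about 1.65 it stays open; pushed forward from behind beyond upright, it falls shut by itself
- lid_edge (a point): middle of the lid's free edge, 150 mm from the hinge
- lid_hinge (a point): middle of the lid's hinge axis, 73.5 mm above the bench; x axis as the bay's (pointing to the rear, away from the open end)
- stuck_1: one sawn-off end of round metal bar (brass or copper), a flat disc 24 mm in diameter and 11 mm thick, 30 g, origin at its centre, z its axis; if present it starts lodged in one of the T-slots, on the slot floor
- stuck_2: one sawn-off end of round metal bar (brass or copper), a flat disc 24 mm in diameter and 11 mm thick, 30 g, origin at its centre, z its axis; if present it starts lodged in one of the T-slots, on the slot floor
- stuck_3: one sawn-off end of round metal bar (brass or copper), a flat disc 24 mm in diameter and 11 mm thick, 30 g, origin at its centre, z its axis; if present it starts lodged in one of the T-slots, on the slot floor
- stuck_4: one sawn-off end of round metal bar (brass or copper), a flat disc 24 mm in diameter and 11 mm thick, 30 g, origin at its centre, z its axis; if present it starts lodged in one of the T-slots, on the slot floor
- stuck_5: one sawn-off end of round metal bar (brass or copper), a flat disc 24 mm in diameter and 11 mm thick, 30 g, origin at its centre, z its axis; if present it starts lodged in one of the T-slots, on the slot floor
- stuck_6: one sawn-off end of round metal bar (brass or copper), a flat disc 24 mm in diameter and 11 mm thick, 30 g, origin at its centre, z its axis; if present it starts lodged in one of the T-slots, on the slot floor
- loose_1: one sawn-off end of round metal bar (brass or copper), a flat disc 24 mm in diameter and 11 mm thick, 30 g, origin at its centre, z its axis; if present it starts flat on the bench
- loose_2: one sawn-off end of round metal bar (brass or copper), a flat disc 24 mm in diameter and 11 mm thick, 30 g, origin at its centre, z its axis; if present it starts flat on the bench
- loose_3: one sawn-off end of round metal bar (brass or copper), a flat disc 24 mm in diameter and 11 mm thick, 30 g, origin at its centre, z its axis; if present it starts flat on the bench
- loose_4: one sawn-off end of round metal bar (brass or copper), a flat disc 24 mm in diameter and 11 mm thick, 30 g, origin at its centre, z its axis; if present it starts flat on the bench
- ink_flask: small black-and-white flask, 32 x 31 x 76 mm, a bystander; origin at the centre of its underside
- spray_flask: white spray flask with black top, 31 x 32 x 114 mm, a bystander; origin at the centre of its underside

How it is judged:
By the outcome, as a careful person would: the job done as asked, in the order asked, and still so for the second after the job is handed in, with the robot touching nothing.
Of stuck_1, stuck_2, stuck_3, stuck_4, stuck_5, stuck_6 only 3 to 6 are there at a start; the rules pass over those that are not, and their reading is None.
Of loose_1, loose_2, loose_3, loose_4 only 2 to 4 are there at a start; the rules pass over those that are not, and their reading is None.
At some moment in a run one of loose_1, loose_2, loose_3, loose_4, tray may be knocked a few centimetres aside while the robot is not near it.
It also fails if it takes over 210 s, if anything falls off the work surface, if the arm or the gripper's body presses on something with over 40 N, if the wrist force passes 120 N, or if a joint passes its speed limit or range.

## Working session

There is one attempt and no reset: what is moved stays moved. The work goes in short steps, Python scripts to look and compute and a tool call to move; the robot and the scene stay as the last step left them, time stands still between calls to the robot, and variables do not carry over. Pictures are saved under pics/ and viewed, at most 14 in all, crops included, and the job is handed in when it is done.

```bash
ls; mkdir -p pics; python3 - <<'E'
from bench import r, viewer, readout, job
import cv2,numpy as np
s=readout.read_state();print({k:np.round(v,3).tolist() for k,v in s.items()})
for n in ["scene","side","wrist"]:
    c=viewer.camera(n);cv2.imwrite(f"pics/{n}0.png",c["img"][:,:,::-1]);print(n,c["fx"],c["fy"],c["cx"],c["cy"],np.round(c["pose"],3).tolist())
E
```

```text
bench.py
pics
{'time': 0.0, 'joint_positions': [1.166, 0.333, -0.065, 1.461, 0.022, 1.35, -0.088], 'joint_vel': [0.0, 0.001, -0.001, -0.001, -0.0, -0.0, 0.0], 'joint_torque': [0.0, -62.325, 0.025, -38.99, -0.062, 0.04, 0.0], 'ee_pos': [0.233, -0.58, 0.244], 'eef_rot': [0.982, 0.19, -0.0, -0.001], 'ft_force': [-0.109, 0.08, -0.805], 'torque': [-0.003, -0.001, -0.047], 'grip_force': 0.0, 'width': 0.087}
scene 514.0492796895702 514.0492796895702 328.5665438142459 238.3048295653119 [[-0.743, -0.383, 0.549, -0.06], [-0.669, 0.405, -0.623, 0.764], [0.017, -0.83, -0.557, 0.731], [0.0, 0.0, 0.0, 1.0]]
side 503.748648364768 503.748648364768 323.66103951810834 234.40169272840527 [[-0.953, -0.143, 0.267, 0.262], [-0.303, 0.396, -0.867, 1.143], [0.018, -0.907, -0.42, 0.598], [0.0, 0.0, 0.0, 1.0]]
wrist 410.7179137314924 410.7179137314924 326.1042631238015 246.29051144126862 [[0.372, -0.894, -0.251, 0.302], [-0.928, -0.358, -0.1, -0.552], [-0.001, 0.27, -0.963, 0.385], [0.0, 0.0, 0.0, 1.0]]
```

View pics/scene0.png

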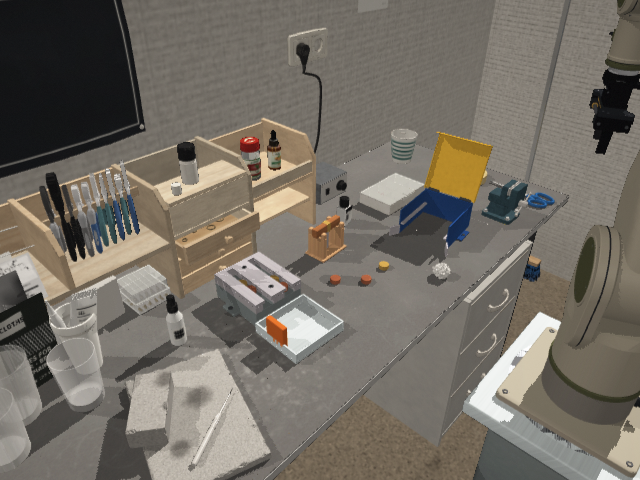

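View pics/side0.png

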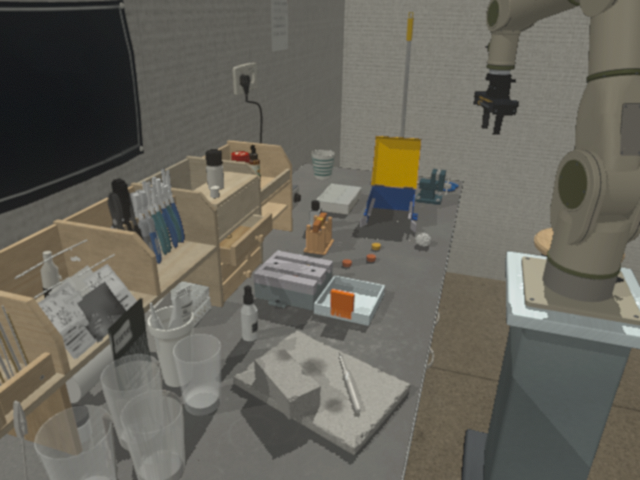

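The scene view shows the plate (258,282), tray (300,328) with its orange grip (276,330), rest with scraper (326,238), three discs (335,280), (366,280), (383,265) and the bay with open lid (437,215). The flasks are at (176,320) and (345,207). The side view agrees with this.

```bash
cat > h.py <<'E'
import numpy as np,cv2
from bench import r, viewer, readout, job
from scipy.spatial.transform import Rotation as R
def snap(n,name=None):
    c=viewer.camera(n)
    if name: cv2.imwrite(f"pics/{name}.png",c["img"][:,:,::-1]); np.savez(f"pics/{name}.npz",**{k:c[k] for k in c})
    return c
def load(name): return dict(np.load(f"pics/{name}.npz"))
def ray(c,u,v):
    P=np.array(c["pose"]); d=P[:3,:3]@[(u-c["cx"])/c["fx"],(v-c["cy"])/c["fy"],1]; return P[:3,3],d/np.linalg.norm(d)
def onz(c,u,v,z=0.):
    o,d=ray(c,u,v); return o+d*(z-o[2])/d[2]
def tri(*cuv):
    A=np.zeros((3,3));b=np.zeros(3);L=[ray(*x) for x in cuv]
    for o,d in L:
        M=np.eye(3)-np.outer(d,d);A+=M;b+=M@o
    p=np.linalg.solve(A,b); return p,max(np.linalg.norm((np.eye(3)-np.outer(d,d))@(p-o)) for o,d in L)
def proj(c,p):
    P=np.array(c["pose"]);q=P[:3,:3].T@(np.array(p)-P[:3,3]);return np.array([c["cx"]+c["fx"]*q[0]/q[2],c["cy"]+c["fy"]*q[1]/q[2]])
def totool(p,s=None):
    "shift in tool axes that takes TCP to world p"
    s=s or readout.read_state();return R.from_quat(s["eef_rot"]).inv().apply(np.array(p)-s["ee_pos"])
def yaw(s=None):
    s=s or readout.read_state();y=R.from_quat(s["eef_rot"]).as_matrix()[:,1];return np.degrees(np.arctan2(y[1],y[0]))
def blobs(c,lo,hi,amin=20):
    m=cv2.inRange(cv2.cvtColor(c["img"],cv2.COLOR_RGB2HSV),lo,hi);n,_,st,ce=cv2.connectedComponentsWithStats(m)
    return [(ce[i].round(1).tolist(),st[i].tolist()) for i in range(1,n) if st[i][4]>=amin]
E
python3 - <<'E'
from h import *
c=snap("scene","s1");d=snap("side","d1")
for n,(u,v) in dict(plate=(258,282),tray=(300,335),grip=(276,343),rest=(326,255),d1=(335,280),d2=(366,280),d3=(383,265),bay=(437,225),fl1=(178,342),fl2=(345,220),bayR=(463,243),bayL=(402,227)).items(): print(n,onz(c,u,v,0).round(3))
k=cv2.resize(c["img"][190:370,200:480],None,fx=2.8,fy=2.8,interpolation=cv2.INTER_CUBIC);cv2.imwrite("pics/s1c.png",k[:,:,::-1])
E
```

```text
plate [0.657 0.188 0.   ]
tray [0.47  0.243 0.   ]
grip [0.489 0.29  0.   ]
rest [0.616 0.005 0.   ]
d1 [0.535 0.063 0.   ]
d2 [0.483 0.015 0.   ]
d3 [ 0.49  -0.058  0.   ]
bay [ 0.492 -0.3    0.   ]
fl1 [ 0.63   0.418 -0.   ]
fl2 [ 0.687 -0.15   0.   ]
bayR [ 0.398 -0.272  0.   ]
bayL [ 0.554 -0.227  0.   ]
```

View pics/s1c.png

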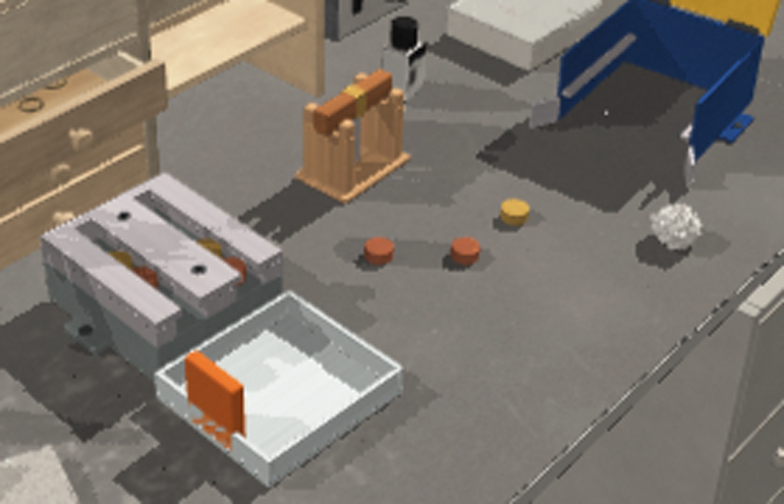

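The crop shows discs of mixed colour in both slots, three loose discs, the scraper bar in its rest and a white tangled ball near the bay mouth. I'll move up and over for a close wrist view.

Emit:
{"api": "jog_arm", "payload": {
  "offsets": {"sx":[0,0,0.03,0.06,0.1,0.14,0.17,0.2,0.24,0.27,0.3,0.3],"sy":[0,0,-0.03,-0.06,-0.09,-0.12,-0.15,-0.18,-0.21,-0.24,-0.27,-0.27],"sz":[-0.05,-0.105,-0.15,-0.15,-0.15,-0.15,-0.15,-0.15,-0.15,-0.15,-0.15,-0.15],"yaw":[0,0,0,0,0,0,0,0,0,0,0,0],"aperture":[0.087,0.087,0.087,0.087,0.087,0.087,0.087,0.087,0.087,0.087,0.087,0.087]}
}}

```text
time: 1.45
ee_pos: [0.413, -0.2119, 0.3951]
eef_rot: [0.981, 0.194, 0.001, 0.0]
ft_force: [0.7, 0.1, 1.0]
width: 0.0871
grip_force: 0.0
```

Emit:
{"api": "jog_arm", "payload": {
  "offsets": {"sx":[0.03,0.06,0.1,0.14,0.17,0.2,0.24,0.27,0.28,0.28,0.28],"sy":[-0.03,-0.06,-0.09,-0.12,-0.15,-0.18,-0.21,-0.24,-0.25,-0.25,-0.25],"sz":[0,0,0,0,0,0,0.05,0.05,0.05,0.05,0.05],"yaw":[0,0,0,0,0,0,0,0,0,0,0],"aperture":[0.087,0.087,0.087,0.087,0.087,0.087,0.087,0.087,0.087,0.087,0.087]}
}}

```text
time: 2.55
ee_pos: [0.5775, 0.1184, 0.3442]
eef_rot: [0.982, 0.19, -0.0, -0.0]
ft_force: [0.2, -0.6, 0.2]
width: 0.0873
grip_force: 0.0
```

```bash
python3 - <<'E'
from h import *
c=snap("wrist","w1");print(np.round(c["pose"],3).tolist(),yaw())
E
```

```text
[[0.372, -0.893, -0.251, 0.647], [-0.928, -0.358, -0.101, 0.146], [0.0, 0.271, -0.963, 0.485], [0.0, 0.0, 0.0, 1.0]] -68.18224432171543
```

View pics/w1.png

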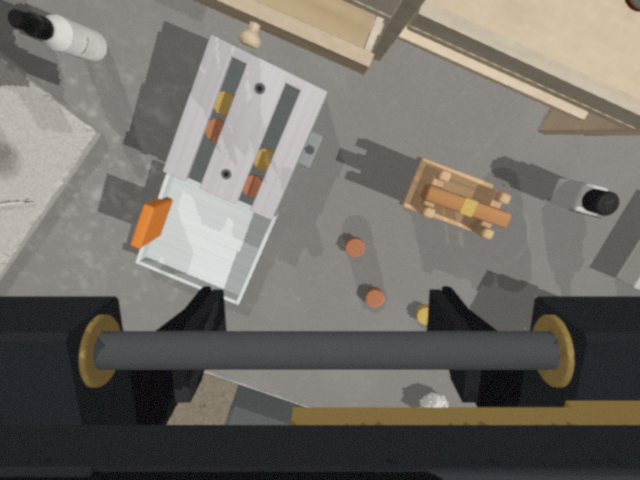

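The wrist view shows the left slot with discs at (224,102) and (214,129), and the right slot with discs at (263,157) and (253,186). The scraper bar runs from about (427,192) to (510,220). The loose discs are at (355,246), (375,298) and (424,315), and the tray grip is at (151,222).

```bash
python3 - <<'E'
from h import *
c=load("w1");hsv=cv2.cvtColor(c["img"],cv2.COLOR_RGB2HSV)
for u,v in [(440,197),(468,207),(500,217),(445,225),(355,246),(375,298),(424,315),(151,222),(263,157),(253,186),(200,150),(230,80)]: print((u,v),hsv[v,u].tolist())
def rect(lo,hi,x0,y0,x1,y1,z):
    m=cv2.inRange(hsv,lo,hi);k=np.zeros_like(m);k[y0:y1,x0:x1]=m[y0:y1,x0:x1]
    pts=cv2.findNonZero(k);q=cv2.minAreaRect(pts);b=cv2.boxPoints(q)
    print(q,[onz(c,*p,z).round(4).tolist() for p in b])
# plate corners
P=[onz(c,*p,0.062) for p in [(211,36),(327,93),(273,217),(163,173)]]
print(np.round(P,4).tolist(),[np.linalg.norm(P[i]-P[i-1]).round(4) for i in range(4)])
for u,v in [(355,246),(375,298),(424,315)]: print(onz(c,u,v,0.011).round(4))
for u,v in [(224,102),(214,129),(263,157),(253,186)]: print(onz(c,u,v,0.051).round(4))
s=load("s1");print(blobs(s,(0,120,60),(30,255,255),15))
E
```

```text
(440, 197) [14, 129, 186]
(468, 207) [21, 127, 205]
(500, 217) [15, 127, 190]
(445, 225) [20, 12, 133]
(355, 246) [11, 130, 177]
(375, 298) [11, 133, 175]
(424, 315) [22, 126, 201]
(151, 222) [13, 183, 192]
(263, 157) [20, 134, 131]
(253, 186) [10, 139, 139]
(200, 150) [80, 8, 100]
(230, 80) [75, 10, 100]
[[0.6863, 0.2777, 0.062], [0.6802, 0.1584, 0.062], [0.5457, 0.1654, 0.062], [0.547, 0.2848, 0.062]] [np.float64(0.1395), np.float64(0.1195), np.float64(0.1347), np.float64(0.1195)]
[0.5368 0.0645 0.011 ]
[0.4842 0.0153 0.011 ]
[ 0.4861 -0.0512  0.011 ]
[0.6349 0.251  0.051 ]
[0.6064 0.2524 0.051 ]
[0.5987 0.197  0.051 ]
[0.5665 0.1967 0.051 ]
[([594.4, 103.8], [592, 102, 6, 6, 17]), ([457.7, 166.1], [424, 132, 69, 71, 3127]), ([249.3, 144.4], [240, 137, 20, 15, 253]), ([273.0, 149.0], [267, 146, 14, 6, 52]), ([277.7, 157.7], [275, 156, 6, 4, 15]), ([253.4, 166.5], [248, 163, 13, 8, 58]), ([325.7, 238.2], [306, 215, 38, 47, 1093]), ([383.4, 265.3], [379, 261, 10, 10, 78]), ([275.1, 277.4], [271, 275, 8, 6, 23]), ([334.8, 279.1], [330, 275, 11, 9, 81]), ([365.6, 279.1], [361, 275, 10, 10, 80]), ([243.4, 281.7], [239, 280, 8, 6, 23]), ([284.4, 284.2], [281, 282, 7, 7, 25]), ([252.2, 287.8], [248, 285, 8, 7, 28]), ([276.3, 331.1], [266, 316, 22, 34, 449])]
```

```bash
python3 - <<'E'
from h import *
c=load("w1");s=load("s1");hsv=cv2.cvtColor(c["img"],cv2.COLOR_RGB2HSV)
m=cv2.inRange(hsv,(8,95,120),(24,255,255));k=np.zeros_like(m);k[150:250,395:525]=m[150:250,395:525]
k=cv2.morphologyEx(k,cv2.MORPH_OPEN,np.ones((3,3)))
n,l,st,ce=cv2.connectedComponentsWithStats(k);print(st.tolist())
E=[onz(c,*p,0.082) for p in [(427,192),(510,220)]];print(np.round(E,4).tolist(),np.linalg.norm(E[0]-E[1]),np.degrees(np.arctan2(*(E[0]-E[1])[[1,0]])))
print("bar yellow",tri((c,468,207),(s,326.8,225)))
print("bar end near",tri((c,427,189),(s,313.6,228)))
print("flask ink",tri((c,600,201),(s,345,200)),"flask spray top",tri((c,14,20),(s,171,297)))
print("grip",tri((c,153,220),(s,276,331)))
for a,b in [((355,244.5),(334.8,278)),((375,296.5),(365.6,278)),((424,314),(383.4,264))]: print("disc",tri((c,*a),(s,*b)))
print("plate corner",tri((c,273,217),(s,200+180/2.8,190+319/2.8)),tri((c,327,93),(s,200+282/2.8,190+252/2.8)))
E
```

```text
[[0, 0, 640, 480, 304108], [406, 163, 105, 64, 3003], [449, 178, 8, 7, 36], [458, 180, 8, 7, 44], [426, 205, 3, 3, 9]]
[[0.6304, 0.0326, 0.082], [0.636, -0.0567, 0.082]] 0.08945621714735727 93.5778046164771
bar yellow (array([ 0.63212229, -0.01559649,  0.06994028]), np.float64(0.000867063436451092))
bar end near (array([0.63236016, 0.03317146, 0.08322055]), np.float64(0.001229084493159887))
flask ink (array([ 0.68719316, -0.14456248,  0.06297554]), np.float64(0.0014779986626058388)) flask spray top (array([0.63221299, 0.41428022, 0.1113431 ]), np.float64(0.0013323476120677728))
grip (array([0.48599653, 0.29041374, 0.03413058]), np.float64(0.00031082793448434235))
disc (array([0.53659594, 0.0635569 , 0.00476912]), np.float64(0.0007353767461259296))
disc (array([0.48450676, 0.01494857, 0.00550589]), np.float64(0.0004527271671720004))
disc (array([ 0.48583773, -0.05250516,  0.00739466]), np.float64(0.0004364637889701885))
plate corner (array([0.5587208 , 0.20152464, 0.01402365]), np.float64(0.041664714261360994)) (array([ 0.64975884,  0.12817071, -0.02006189]), np.float64(0.04908091749743029))
```

```bash
python3 - <<'E'
from h import *
c=load("w1");s=load("s1");d=load("d1")
print("knob",tri((c,250,35),(s,200+82/2.8,190+138/2.8)))
print("drawer corner",tri((c,373,68),(s,200+165/2.8,190+65/2.8)))
print("low corner of unit R",tri((c,540,130),(s,313,205)), onz(c,590,115,0.2), onz(c,590,115,0.05))
for z in (0,.1,.2): print(z,onz(c,373,68,z).round(3),onz(c,200,5,z).round(3),onz(c,410,30,z).round(3))
print(readout.read_state()["joint_positions"])
k=cv2.resize(s["img"][100:320,170:400],None,fx=2.7,fy=2.7,interpolation=cv2.INTER_CUBIC);cv2.imwrite("pics/s1d.png",k[:,:,::-1])
E
```

```text
knob (array([0.69221895, 0.22951427, 0.120637  ]), np.float64(0.0014494187602111868))
drawer corner (array([0.70568907, 0.13020978, 0.13560024]), np.float64(0.0008537972611132855))
low corner of unit R (array([ 0.72127041, -0.05124276,  0.07215073]), np.float64(0.006535662993515273)) [ 0.72148103 -0.01201781  0.2       ] [ 0.7606174  -0.09531972  0.05      ]
0 [0.728 0.123 0.   ] [0.716 0.317 0.   ] [0.777 0.102 0.   ]
0.1 [0.711 0.128 0.1  ] [0.702 0.282 0.1  ] [0.75  0.111 0.1  ]
0.2 [0.694 0.133 0.2  ] [0.688 0.246 0.2  ] [0.723 0.12  0.2  ]
[ 0.2909636   0.29803189 -0.72570685  1.36160264  0.19671382  1.55467891
 -1.60569056]
```

View pics/s1d.png

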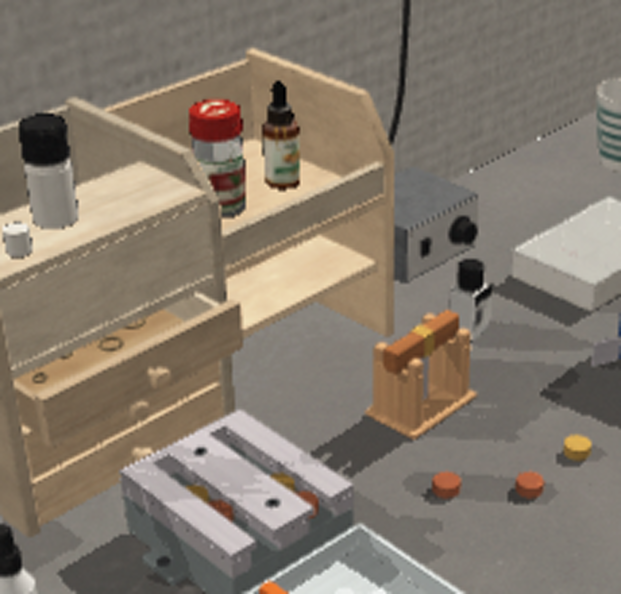

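```bash
python3 - <<'E'
from h import *
s=load("s1");d=load("d1")
f=lambda a,b:(170+a/2.7,100+b/2.7)
print("unit base L",onz(s,*f(35,532),0).round(3),"base R",onz(s,*f(232,405),0).round(3))
u,v=f(222,300)
for z in (.12,.15,.18):print(z,onz(s,u,v,z).round(3))
u,v=f(218,205)
for z in (.2,.24,.28):print("top",z,onz(s,u,v,z).round(3))
k=cv2.resize(d["img"][130:330,190:390],None,fx=3,fy=3,interpolation=cv2.INTER_CUBIC);cv2.imwrite("pics/d1c.png",k[:,:,::-1])
E
```

```text
unit base L [0.736 0.333 0.   ] base R [0.755 0.108 0.   ]
0.12 [0.745 0.119 0.12 ]
0.15 [0.705 0.15  0.15 ]
0.18 [0.666 0.182 0.18 ]
top 0.2 [0.759 0.104 0.2  ]
top 0.24 [0.697 0.154 0.24 ]
top 0.28 [0.635 0.203 0.28 ]
```

View pics/d1c.png

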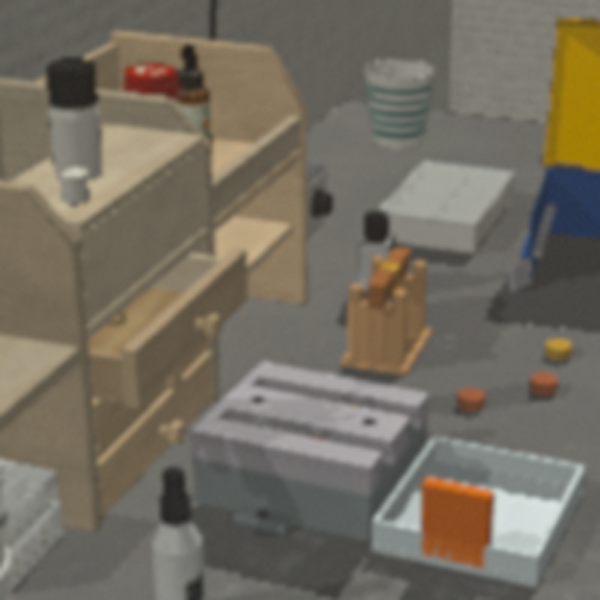

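The side crop shows the drawer front and unit close behind the plate, and the tray with its grip at about (455,515) in the crop. I'll take a nearer wrist view of the plate, with the jaws turned for the scraper.

Emit:
{"api": "jog_arm", "payload": {
  "offsets": {"sx":[0.02,0.04,0.06,0.07,0.079,0.079,0.079,0.079,0.079,0.079,0.079],"sy":[-0.01,-0.03,-0.04,-0.05,-0.056,-0.056,-0.056,-0.056,-0.056,-0.056,-0.056],"sz":[0.01,0.03,0.04,0.05,0.06,0.07,0.08,0.094,0.094,0.094,0.094],"yaw":[-0.15,-0.3,-0.45,-0.6,-0.75,-0.9,-1.05,-1.2,-1.25,-1.25,-1.25],"aperture":[0.06,0.06,0.06,0.06,0.06,0.06,0.06,0.06,0.06,0.06,0.06]}
}}

```text
time: 3.7
ee_pos: [0.6303, 0.1987, 0.2512]
eef_rot: [0.687, 0.727, 0.0, 0.001]
ft_force: [0.1, 0.1, 0.4]
width: 0.0603
grip_force: 0.0
```

```bash
python3 - <<'E'
from h import *
c=snap("wrist","w2");print(yaw(),readout.read_state()["joint_positions"].round(2) if hasattr(readout.read_state()["joint_positions"],'round') else readout.read_state()["joint_positions"])
E
```

```text
3.3178054147274656 [ 0.23  0.56 -0.91  1.31  0.44  1.47 -0.59]
```

View pics/w2.png

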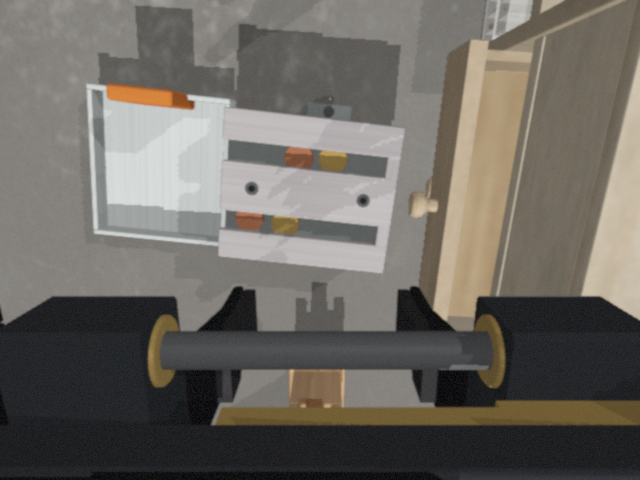

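The view shows the plate with left-slot discs at (298,157), (333,160) and right-slot discs at (250,221), (285,225). The drawer front is at about (445,180) with its knob at (415,205). Next I'll take precise measurements from column and row profiles.

```bash
python3 - <<'E'
from h import *
c=load("w2");g=cv2.cvtColor(c["img"],cv2.COLOR_RGB2GRAY).astype(float);g=cv2.GaussianBlur(g,(3,3),0)
hsv=cv2.cvtColor(c["img"],cv2.COLOR_RGB2HSV)
for u in (240,268,360,375):
    col=g[100:285,u];dg=np.diff(col);i=[(100+j,int(dg[j])) for j in range(1,len(dg)-1) if abs(dg[j])>8 and abs(dg[j])>=abs(dg[j-1]) and abs(dg[j])>abs(dg[j+1])]
    print(u,i)
for v in (158,230):
    row=g[v,200:480];dg=np.diff(row);print(v,[(200+j,int(dg[j])) for j in range(1,len(dg)-1) if abs(dg[j])>8 and abs(dg[j])>=abs(dg[j-1]) and abs(dg[j])>abs(dg[j+1])])
m=cv2.inRange(hsv,(5,90,60),(26,255,255))
for (x0,y0,x1,y1) in [(280,140,317,175),(317,140,355,175),(232,205,268,240),(268,205,305,240)]:
    yy,xx=np.nonzero(m[y0:y1,x0:x1]);print("disc px",xx.min()+x0,xx.max()+x0,yy.min()+y0,yy.max()+y0)
    for u in (xx.min()+x0,xx.max()+x0): print(onz(c,u,yy.mean()+y0,.051).round(4))
for p in [(222,108),(404,128),(384,272),(218,257)]: print("corner",onz(c,*p,.062).round(4))
a=load("w1")
print("knob",tri((c,412,205),(a,250,42))); print("drawer",[onz(c,u,v,.136).round(4).tolist() for u,v in [(462,45),(437,200),(420,315),(468,45),(445,200)]])
print("unit top?",[onz(c,u,v,z).round(3).tolist() for u,v in [(540,40),(498,315)] for z in (.1,.14,.2)])
E
```

```text
240 [(108, 29), (140, -32), (161, 24), (211, -21), (215, -15), (230, 22), (258, -21)]
268 [(111, 28), (143, -33), (164, 26), (214, -33), (234, 24), (261, -18)]
360 [(122, 24), (154, -27), (175, 24), (194, -26), (205, 28), (224, -32), (243, 24), (270, -22)]
375 [(124, 24), (155, -30), (176, 25), (225, -33), (245, 14), (272, -20)]
158 [(227, -30), (387, 22), (400, -16), (434, -12), (453, 28)]
230 [(218, 11), (376, 29), (388, -16), (425, -13), (443, 27)]
disc px 284 312 147 167
[0.5944 0.2502 0.051 ]
[0.6171 0.2515 0.051 ]
disc px 319 346 151 171
[0.6229 0.2492 0.051 ]
[0.6449 0.2504 0.051 ]
disc px 236 263 212 229
[0.5553 0.1954 0.051 ]
[0.5781 0.1967 0.051 ]
disc px 271 298 216 233
[0.585  0.1936 0.051 ]
[0.6079 0.1949 0.051 ]
corner [0.5472 0.2849 0.062 ]
corner [0.6873 0.2782 0.062 ]
corner [0.683  0.1602 0.062 ]
corner [0.5425 0.1657 0.062 ]
knob (array([0.68772231, 0.22862408, 0.12104711]), np.float64(0.0006519628946381203))
drawer [[0.7017, 0.324, 0.136], [0.6991, 0.235, 0.136], [0.6977, 0.1561, 0.136], [0.7052, 0.3242, 0.136], [0.7041, 0.2352, 0.136]]
unit top? [[0.762, 0.337, 0.1], [0.744, 0.328, 0.14], [0.716, 0.315, 0.2], [0.768, 0.143, 0.1], [0.749, 0.161, 0.14], [0.72, 0.188, 0.2]]
```

Emit:
{"api": "jog_arm", "payload": {
  "offsets": {"sx":[-0.04,-0.09,-0.14,-0.19,-0.24,-0.283,-0.283,-0.283],"sy":[0,0,-0.01,-0.01,-0.015,-0.015,-0.015,-0.015],"sz":[0,0.01,0.02,0.03,0.05,0.05,0.05,0.05],"yaw":[0,0,0,0,0,0,0,0],"aperture":[0.06,0.06,0.06,0.06,0.06,0.06,0.06,0.06]}
}}

```text
time: 4.55
ee_pos: [0.6321, -0.0852, 0.2008]
eef_rot: [0.687, 0.727, 0.0, 0.0]
ft_force: [0.2, 0.6, 1.3]
width: 0.06
grip_force: 0.0
```

```bash
python3 - <<'E'
from h import *
c=snap("wrist","w3");s=load("s1")
print("panel foot",onz(s,314.4,222,0).round(3),yaw())
E
```

```text
panel foot [ 0.74  -0.085  0.   ] 3.4285728719997888
```

View pics/w3.png

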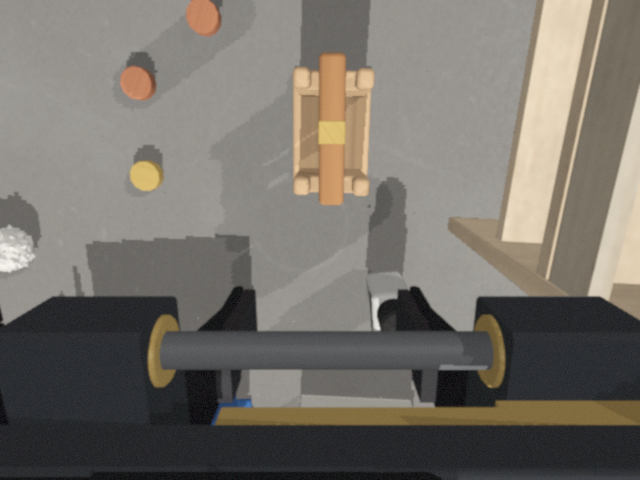

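The bar runs from (333,54) to (331,204), with its yellow band at (332,132).

```bash
python3 - <<'E'
from h import *
c=load("w3");a=load("w1")
hsv=cv2.cvtColor(c["img"],cv2.COLOR_RGB2HSV);print(hsv[90,332],hsv[170,331],hsv[132,332],hsv[110,310])
for v in (75,95,110,150,165,195):
    row=hsv[v,280:390,1].astype(int);b=np.nonzero(row>150)[0];print(v,280+b.min() if len(b) else None,280+b.max() if len(b) else None)
for z in (.080,.082):
    A,B,M=[onz(c,u,v,z) for u,v in [(333,54),(331,204),(332,132)]];print(A.round(4),B.round(4),((A+B)/2).round(4),M.round(4),np.linalg.norm(A-B))
print(tri((c,332,132),(a,468.5,208)),tri((c,333,54),(a,427,191)),tri((c,331,204),(a,510,221)))
t=np.array([.632,-.022,.075]);print(totool(t))
E
```

```text
[ 14 124 201] [ 15 125 204] [ 22 119 222] [ 14  90 158]
75 None None
95 None None
110 None None
150 None None
165 None None
195 None None
[0.6306 0.0321 0.08  ] [ 0.6347 -0.0563  0.08  ] [ 0.6327 -0.0121  0.08  ] [ 0.6327 -0.0117  0.08  ] 0.08848802265455877
[0.6306 0.0318 0.082 ] [ 0.6346 -0.0559  0.082 ] [ 0.6326 -0.0121  0.082 ] [ 0.6326 -0.0117  0.082 ] 0.08781108822929465
(array([ 0.63204051, -0.01164512,  0.08455033]), np.float64(0.0005770323458640534)) (array([0.63091278, 0.03223762, 0.07917321]), np.float64(0.00026203574308518885)) (array([ 0.63487674, -0.0553668 ,  0.08551817]), np.float64(0.0003104277990051556))
[0.0608896  0.00332516 0.12612719]
```

Emit:
{"api": "jog_arm", "payload": {
  "offsets": {"sx":[0.04,0.061,0.061,0.061,0.061,0.061,0.061,0.061,0.061,0.061,0.061,0.061],"sy":[0.004,0.004,0.004,0.004,0.004,0.004,0.004,0.004,0.004,0.004,0.004,0.004],"sz":[0.03,0.06,0.09,0.115,0.127,0.127,0.127,0.127,0.127,0.127,0.127,0.127],"yaw":[0.012,0.012,0.012,0.012,0.012,0.012,0.012,0.012,0.012,0.012,0.012,0.012],"aperture":[0.06,0.06,0.06,0.06,0.06,0.06,0.01,0.01,0.01,0.01,0.01,0.01]},
  "grip_n": 50
}}

```text
time: 5.8
ee_pos: [0.6324, -0.0223, 0.0737]
eef_rot: [0.69, 0.724, 0.0, 0.0]
ft_force: [0.7, -0.2, -0.2]
width: 0.0202
grip_force: 0.0
```

Emit:
{"api": "jog_arm", "payload": {
  "offsets": {"sx":[0,0,0,0,0,0,0],"sy":[0,0,0,0,0,0,0],"sz":[0,0,-0.03,-0.06,-0.1,-0.13,-0.13],"yaw":[0,0,0,0,0,0,0],"aperture":[0.01,0.01,0.01,0.01,0.01,0.01,0.01]},
  "grip_n": 50
}}

```text
time: 6.5
ee_pos: [0.6342, -0.0216, 0.2082]
eef_rot: [0.69, 0.724, 0.002, 0.002]
ft_force: [0.9, -0.2, -0.4]
width: 0.0157
grip_force: 50.0
```

```bash
python3 - <<'E'
from h import *
c=snap("wrist","w4");snap("scene","s4");snap("side","d4");print(yaw())
for n in("s4","d4"):
    q=load(n);s=readout.read_state()["ee_pos"];p=proj(q,[s[0],s[1]+.01,s[2]-.03]).astype(int);k=q["img"][p[1]-60:p[1]+60,p[0]-60:p[0]+60];cv2.imwrite(f"pics/{n}c.png",cv2.resize(k,(400,400))[:,:,::-1]);print(n,p)
a,b=[cv2.imread(f"pics/{n}c.png") for n in("s4","d4")];cv2.imwrite("pics/sd4.png",np.hstack([a,b]))
E
```

```text
2.8050246315714102
s4 [326 187]
d4 [319 185]
```

View pics/sd4.png

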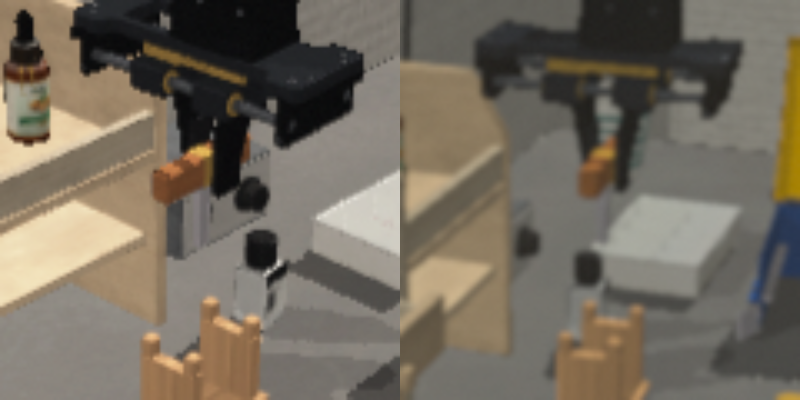

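The scraper is held level, with the blade hanging straight down. Next are the slot lines and the deltas.

```bash
python3 - <<'E'
from h import *
c=load("w2")
for nm,L in dict(left=[(240,140.5,161.5),(268,143.5,164.5),(360,154.5,175.5),(375,155.5,176.5)],right=[(268,214.5,234.5),(360,224.5,243.5),(375,225.5,245.5)]).items():
    for u,a,b in L: print(nm,onz(c,u,a,.062).round(4),onz(c,u,b,.062).round(4),((onz(c,u,a,.062)+onz(c,u,b,.062))/2).round(4), "low edge z.054",onz(c,u,b,.054).round(4)[1])
s=readout.read_state();print(s["ee_pos"])
b=np.array([.655,.2486]);t=b-.0102*np.array([np.cos(.576),np.sin(.576)]);print(t,totool([*t,.2]))
E
```

```text
left [0.5609 0.2617 0.062 ] [0.5609 0.2456 0.062 ] [0.5609 0.2537 0.062 ] low edge z.054 0.245
left [0.5827 0.2607 0.062 ] [0.583  0.2445 0.062 ] [0.5828 0.2526 0.062 ] low edge z.054 0.2439
left [0.6549 0.2563 0.062 ] [0.6562 0.2401 0.062 ] [0.6556 0.2482 0.062 ] low edge z.054 0.2393
left [0.6667 0.2562 0.062 ] [0.6682 0.24   0.062 ] [0.6675 0.2481 0.062 ] low edge z.054 0.2392
right [0.5837 0.2044 0.062 ] [0.584  0.1875 0.062 ] [0.5839 0.196  0.062 ] low edge z.054 0.1855
right [0.6594 0.2003 0.062 ] [0.6606 0.1841 0.062 ] [0.66   0.1922 0.062 ] low edge z.054 0.182
right [0.6717 0.2001 0.062 ] [0.6733 0.1831 0.062 ] [0.6725 0.1916 0.062 ] low edge z.054 0.1809
[ 0.63197195 -0.0223843   0.20264315]
[0.64644579 0.24304433] [0.26440296 0.02744863 0.0025459 ]
```

Emit:
{"api": "jog_arm", "payload": {
  "offsets": {"sx":[0.04,0.09,0.14,0.18,0.22,0.25,0.2644,0.2644,0.2644,0.2644,0.2644,0.2644],"sy":[0.005,0.01,0.015,0.02,0.023,0.027,0.0274,0.0274,0.0274,0.0274,0.0274,0.0274],"sz":[0,0,0,0,0,0,0,0,0.02,0.04,0.052,0.052],"yaw":[0.15,0.3,0.45,0.6,0.75,0.9,1.04,1.044,1.044,1.044,1.044,1.044],"aperture":[0.01,0.01,0.01,0.01,0.01,0.01,0.01,0.01,0.01,0.01,0.01,0.01]}
}}

```text
time: 7.85
ee_pos: [0.6461, 0.2412, 0.1488]
eef_rot: [0.959, 0.284, -0.002, 0.0]
ft_force: [0.3, -0.7, -1.3]
width: 0.0154
grip_force: 50.0
```

```bash
python3 - <<'E'
from h import *
snap("wrist","w5");snap("scene","s5");snap("side","d5");s=readout.read_state()
y=np.radians(yaw()+90);e=s["ee_pos"];b=np.array(e)+[.0102*np.cos(y),.0102*np.sin(y),-.0637];print("blade",b,np.degrees(y),"want y",.2485-.051*(b[0]-.655))
ims=[]
for n in("s5","d5"):
    q=load(n);p=proj(q,b).astype(int);k=q["img"][p[1]-60:p[1]+60,p[0]-60:p[0]+60];ims.append(cv2.resize(k,(400,400),interpolation=cv2.INTER_CUBIC));print(p)
cv2.imwrite("pics/sd5.png",np.hstack(ims)[:,:,::-1])
E
```

```text
blade [0.6557966  0.24850826 0.0886764 ] 33.017844129534126 want y 0.2484593736355326
[233 262]
[271 258]
```

View pics/sd5.png

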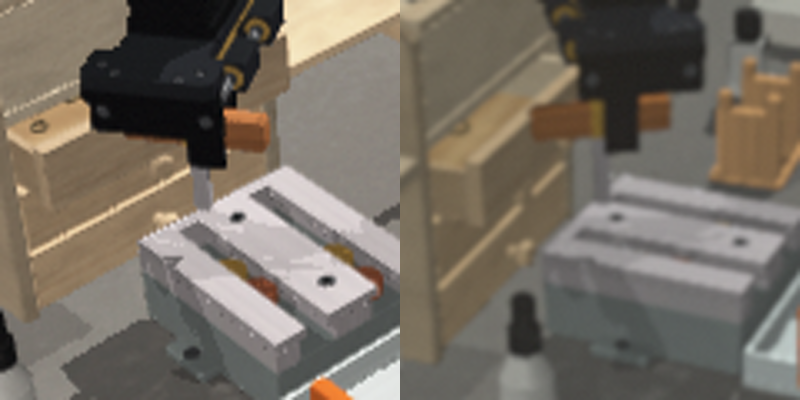

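The blade hangs just behind the left-slot discs, over the slot's rear end. I'll descend in stages, checking force.

Emit:
{"api": "jog_arm", "payload": {
  "offsets": {"sx":[0,0,0,0,0],"sy":[0,0,0,0,0],"sz":[0.01,0.02,0.03,0.033,0.033],"yaw":[0,0,0,0,0],"aperture":[0.01,0.01,0.01,0.01,0.01]}
}}

```text
time: 8.5
ee_pos: [0.6464, 0.2431, 0.1176]
eef_rot: [0.959, 0.284, -0.001, 0.0]
ft_force: [-0.1, -0.8, 0.1]
width: 0.0156
grip_force: 50.0
```

Emit:
{"api": "jog_arm", "payload": {
  "offsets": {"sx":[0,0,0,0,0],"sy":[0,0,0,0,0],"sz":[0,0.005,0.01,0.01,0.01],"yaw":[0,0,0,0,0],"aperture":[0.01,0.01,0.01,0.01,0.01]}
}}

```text
time: 9.0
ee_pos: [0.6467, 0.2431, 0.1083]
eef_rot: [0.959, 0.284, -0.0, 0.0]
ft_force: [-0.1, -0.6, -0.9]
width: 0.0157
grip_force: 50.0
```

```bash
python3 - <<'E'
from h import *
print([b for b in blobs(snap("scene","s6"),(0,120,60),(30,255,255),15) if b[0][1]>200])
E
```

```text
[([244.8, 228.3], [239, 216, 13, 23, 29]), ([326.1, 241.2], [307, 218, 37, 43, 846]), ([251.4, 228.1], [248, 226, 7, 7, 22]), ([244.6, 243.1], [242, 241, 5, 6, 16]), ([247.4, 257.5], [241, 251, 14, 13, 144]), ([383.4, 265.3], [379, 261, 10, 10, 78]), ([275.3, 277.4], [271, 275, 8, 6, 22]), ([334.8, 279.1], [330, 275, 11, 9, 81]), ([365.6, 279.2], [361, 275, 10, 10, 79]), ([243.5, 281.8], [240, 280, 7, 6, 23]), ([284.5, 284.2], [281, 282, 7, 7, 23]), ([252.2, 287.8], [248, 285, 8, 7, 28]), ([276.3, 331.0], [266, 316, 22, 34, 445])]
```

Emit:
{"api": "jog_arm", "payload": {
  "offsets": {"sx":[-0.008,-0.016,-0.024,-0.033,-0.041,-0.049,-0.049],"sy":[-0.006,-0.012,-0.018,-0.024,-0.03,-0.0355,-0.0355],"sz":[0,0,0,0,0,0,0],"yaw":[0,0,0,0,0,0,0],"aperture":[0.01,0.01,0.01,0.01,0.01,0.01,0.01]}
}}

```text
time: 9.75
ee_pos: [0.585, 0.2468, 0.1088]
eef_rot: [0.959, 0.285, -0.0, 0.0]
ft_force: [-0.8, 0.0, -1.6]
width: 0.0156
grip_force: 50.0
```

```bash
python3 - <<'E'
from h import *
c=snap("scene","s7");k=cv2.resize(c["img"][230:370,200:400],None,fx=3,fy=3,interpolation=cv2.INTER_CUBIC);cv2.imwrite("pics/s7c.png",k[:,:,::-1])
print([b for b in blobs(c,(0,120,60),(30,255,255),15) if b[0][1]>200])
E
```

```text
[([326.0, 241.2], [307, 218, 37, 43, 840]), ([270.6, 240.5], [267, 238, 8, 7, 21]), ([265.1, 256.6], [263, 254, 5, 7, 15]), ([383.4, 265.3], [379, 261, 10, 10, 78]), ([268.7, 271.7], [262, 264, 17, 17, 147]), ([334.8, 279.1], [330, 275, 11, 9, 81]), ([365.6, 279.2], [361, 275, 10, 10, 79]), ([284.4, 284.2], [281, 282, 7, 7, 25]), ([266.4, 301.0], [257, 293, 16, 15, 103]), ([276.3, 331.0], [266, 316, 22, 34, 446])]
```

The discs ride ahead of the blade. I'll finish the push.

Emit:
{"api": "jog_arm", "payload": {
  "offsets": {"sx":[-0.006,-0.012,-0.018,-0.024,-0.03,-0.036,-0.042,-0.048,-0.052,-0.052,-0.052],"sy":[-0.004,-0.009,-0.013,-0.018,-0.022,-0.026,-0.03,-0.035,-0.038,-0.038,-0.038],"sz":[0,0,0,0,0,0,0,0,0,0,0],"yaw":[0,0,0,0,0,0,0,0,0,0,0],"aperture":[0.01,0.01,0.01,0.01,0.01,0.01,0.01,0.01,0.01,0.01,0.01]}
}}

```text
time: 10.9
ee_pos: [0.5222, 0.2498, 0.1086]
eef_rot: [0.959, 0.284, 0.0, 0.0]
ft_force: [-0.1, 0.9, -1.4]
width: 0.016
grip_force: 50.0
```

Emit:
{"api": "jog_arm", "payload": {
  "offsets": {"sx":[0,0,0],"sy":[0,0,0],"sz":[-0.04,-0.06,-0.06],"yaw":[0,0,0],"aperture":[0.01,0.01,0.01]}
}}

```text
time: 11.2
ee_pos: [0.5238, 0.2508, 0.1716]
eef_rot: [0.959, 0.284, 0.003, -0.0]
ft_force: [-0.8, 0.2, -1.5]
width: 0.0158
grip_force: 50.0
```

```bash
python3 - <<'E'
from h import *
c=snap("scene","s8")
print([b for b in blobs(c,(0,120,60),(30,255,255),15) if b[0][1]>200])
w=snap("wrist","w8");d=snap("side","d8");k=cv2.resize(c["img"][240:370,210:400],(540,370),interpolation=cv2.INTER_CUBIC);cv2.imwrite("pics/s8c.png",k[:,:,::-1])
# right slot target
b=np.array([.620,.1942]);e=np.array([np.cos(.5763),np.sin(.5763)]);t=b-.0102*e;print(totool([*t,.1488]),readout.read_state()["ee_pos"])
E
```

```text
[([326.0, 241.2], [307, 218, 37, 43, 850]), ([290.6, 225.8], [287, 223, 8, 8, 27]), ([285.8, 242.7], [284, 240, 4, 7, 17]), ([287.6, 259.1], [283, 253, 10, 14, 123]), ([383.4, 265.3], [379, 261, 10, 10, 78]), ([275.9, 277.7], [274, 275, 5, 6, 18]), ([334.8, 279.1], [330, 275, 11, 9, 81]), ([365.6, 279.1], [361, 275, 10, 9, 79]), ([284.4, 284.2], [281, 282, 7, 7, 24]), ([276.7, 330.8], [266, 316, 23, 35, 548])]
[0.04201099 0.0996877  0.01879822] [0.52196997 0.24942846 0.16763321]
```

View pics/s8c.png

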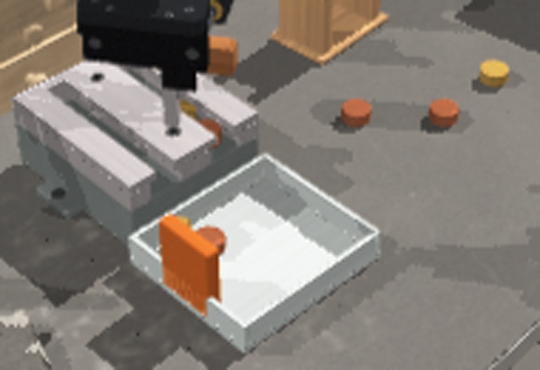

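The left slot is empty and both of its discs are in the tray behind the grip. Now the right slot.

Emit:
{"api": "jog_arm", "payload": {
  "offsets": {"sx":[0.02,0.035,0.042,0.042,0.042,0.042,0.042,0.042,0.042],"sy":[0.04,0.08,0.0997,0.0997,0.0997,0.0997,0.0997,0.0997,0.0997],"sz":[0,0,0,0.019,0.019,0.029,0.039,0.049,0.049],"yaw":[0,0,0,0,0,0,0,0,0],"aperture":[0.01,0.01,0.01,0.01,0.01,0.01,0.01,0.01,0.01]}
}}

```text
time: 12.25
ee_pos: [0.6106, 0.1889, 0.1178]
eef_rot: [0.959, 0.284, -0.001, 0.0]
ft_force: [-0.6, -0.6, -1.6]
width: 0.0156
grip_force: 50.0
```

Emit:
{"api": "jog_arm", "payload": {
  "offsets": {"sx":[0,0,0,0],"sy":[0,0,0,0],"sz":[0.005,0.01,0.01,0.01],"yaw":[0,0,0,0],"aperture":[0.01,0.01,0.01,0.01]}
}}

```text
time: 12.65
ee_pos: [0.6116, 0.1891, 0.1096]
eef_rot: [0.959, 0.284, 0.0, 0.0]
ft_force: [0.8, -0.3, -0.4]
width: 0.0155
grip_force: 50.0
```

```bash
python3 - <<'E'
from h import *
s=readout.read_state();y=np.radians(yaw()+90);e=s["ee_pos"];b=np.array(e)+[.0102*np.cos(y),.0102*np.sin(y),-.0637];print("blade",b,"want y",.1942-.051*(b[0]-.62))
E
```

```text
blade [0.62019468 0.19465414 0.04592639] want y 0.19419007122588858
```

```bash
python3 - <<'E'
from h import *
print([b for b in blobs(snap("scene","s9"),(0,120,60),(30,255,255),15) if b[0][1]>260])
E
```

```text
[([383.4, 265.3], [379, 261, 10, 10, 78]), ([275.1, 277.4], [271, 275, 8, 6, 23]), ([334.8, 279.1], [330, 275, 11, 9, 81]), ([365.6, 279.1], [361, 275, 10, 9, 79]), ([284.5, 284.2], [281, 282, 7, 7, 23]), ([277.2, 328.6], [266, 316, 23, 30, 456])]
```

Emit:
{"api": "jog_arm", "payload": {
  "offsets": {"sx":[-0.008,-0.016,-0.024,-0.031,-0.037,-0.043,-0.049,-0.055,-0.062,-0.069,-0.075,-0.075],"sy":[-0.006,-0.012,-0.0175,-0.0225,-0.027,-0.031,-0.0355,-0.04,-0.045,-0.05,-0.054,-0.054],"sz":[0,0,0,0,0,0,0,0,0,0,0,0],"yaw":[0,0,0,0,0,0,0,0,0,0,0,0],"aperture":[0.01,0.01,0.01,0.01,0.01,0.01,0.01,0.01,0.01,0.01,0.01,0.01]}
}}

```text
time: 13.9
ee_pos: [0.5183, 0.1936, 0.1095]
eef_rot: [0.959, 0.284, -0.0, 0.0]
ft_force: [0.7, -0.2, -1.4]
width: 0.0155
grip_force: 50.0
```

Emit:
{"api": "jog_arm", "payload": {
  "offsets": {"sx":[0,0,0,0,0],"sy":[0,0,0,0,0],"sz":[0,-0.04,-0.08,-0.1,-0.1],"yaw":[0,0,0,0,0],"aperture":[0.01,0.01,0.01,0.01,0.01]}
}}

```text
time: 14.4
ee_pos: [0.521, 0.1943, 0.2127]
eef_rot: [0.959, 0.284, 0.003, 0.0]
ft_force: [0.2, -1.3, -2.0]
width: 0.0156
grip_force: 50.0
```

```bash
python3 - <<'E'
from h import *
c=snap("scene","s10")
print([b for b in blobs(c,(0,120,60),(30,255,255),15) if b[0][1]>200])
w=snap("wrist","w10");cv2.imwrite("pics/c10.png",np.vstack([cv2.resize(c["img"][240:370,210:400],(400,274)),cv2.resize(w["img"][:300],(640,300))[:,:400]])[:,:,::-1])
print(totool([.6326+.0005,-.0222,.21]),yaw())
E
```

```text
[([310.1, 210.9], [309, 208, 3, 7, 15]), ([324.6, 240.2], [302, 218, 42, 43, 936]), ([278.3, 230.5], [268, 228, 21, 6, 64]), ([383.4, 265.2], [379, 261, 10, 9, 77]), ([334.8, 279.1], [330, 275, 11, 9, 81]), ([365.6, 279.2], [361, 275, 10, 10, 79]), ([298.4, 309.1], [292, 300, 14, 19, 177]), ([277.2, 328.6], [266, 316, 23, 30, 456]), ([275.2, 343.8], [268, 339, 14, 11, 33])]
[-0.02191371  0.24263951 -0.00080324] -57.0362032141004
```

View pics/c10.png

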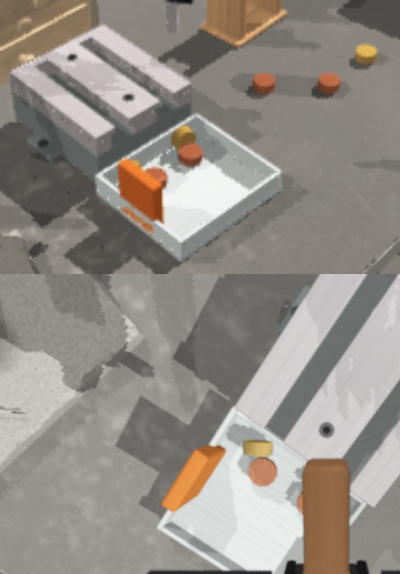

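All four lodged discs are in the tray and both slots are empty. I'll return the scraper to its rest.

Emit:
{"api": "jog_arm", "payload": {
  "offsets": {"sx":[0,-0.005,-0.01,-0.015,-0.02,-0.0217,-0.0217,-0.0217,-0.0217,-0.0217],"sy":[0.04,0.09,0.14,0.18,0.22,0.2426,0.2426,0.2426,0.2426,0.2426],"sz":[0,0,0,0,0,0,0,0,0,0],"yaw":[-0.15,-0.3,-0.45,-0.6,-0.75,-0.9,-1.044,-1.044,-1.044,-1.044],"aperture":[0.01,0.01,0.01,0.01,0.01,0.01,0.01,0.01,0.01,0.01]}
}}

```text
time: 15.5
ee_pos: [0.6328, -0.0208, 0.2091]
eef_rot: [0.69, 0.724, -0.0, -0.0]
ft_force: [0.2, 0.0, -1.0]
width: 0.0156
grip_force: 50.0
```

```bash
python3 - <<'E'
from h import *
print(totool([.6325,-.0222,.0745]),yaw(),readout.read_state()["ee_pos"])
E
```

```text
[-0.00135824 -0.00028887  0.13455095] 2.690863910744291 [ 0.63281369 -0.02083645  0.20905084]
```

Emit:
{"api": "jog_arm", "payload": {
  "offsets": {"sx":[-0.001,-0.001,-0.001,-0.001,-0.001,-0.001,-0.001,-0.001],"sy":[0,0,0,0,0,0,0,0],"sz":[0.04,0.08,0.1,0.115,0.125,0.132,0.1345,0.1345],"yaw":[0,0,0,0,0,0,0,0],"aperture":[0.01,0.01,0.01,0.01,0.01,0.01,0.01,0.01]}
}}

```text
time: 16.3
ee_pos: [0.6335, -0.0227, 0.0755]
eef_rot: [0.69, 0.724, 0.0, 0.0]
ft_force: [0.1, -0.2, -1.3]
width: 0.0157
grip_force: 50.0
```

Emit:
{"api": "jog_arm", "payload": {
  "offsets": {"sx":[0,0,0,0,0,0,0,0,0],"sy":[0,0,0,0,0,0,0,0,0],"sz":[0,0,0,0,-0.04,-0.08,-0.12,-0.13,-0.13],"yaw":[0,0,0,0,0,0,0,0,0],"aperture":[0.05,0.05,0.05,0.05,0.05,0.05,0.05,0.05,0.05]}
}}

```text
time: 17.2
ee_pos: [0.6341, -0.0226, 0.2069]
eef_rot: [0.69, 0.724, 0.001, 0.001]
ft_force: [0.2, -1.0, -0.6]
width: 0.0503
grip_force: 0.0
```

```bash
python3 - <<'E'
from h import *
c=snap("scene","s11");print([b for b in blobs(c,(0,120,60),(30,255,255),15) if b[0][1]>200])
s=load("s1");k=np.hstack([cv2.resize(q["img"][205:290,290:400],(400,309)) for q in (s,c)]);cv2.imwrite("pics/c11.png",k[:,:,::-1])
for n,p in dict(d1=(.5366,.0637),d2=(.4845,.0150),d3=(.4858,-.052)).items(): print(n,totool([*p,.06]))
E
```

```text
[([325.7, 237.8], [307, 215, 37, 47, 1070]), ([383.4, 265.2], [379, 261, 10, 9, 77]), ([334.8, 279.1], [330, 275, 11, 9, 81]), ([365.6, 279.1], [361, 275, 10, 10, 80]), ([298.4, 309.1], [292, 300, 14, 19, 177]), ([276.7, 329.4], [266, 315, 23, 31, 499])]
d1 [ 0.09119494 -0.09241164  0.1448672 ]
d2 [ 0.04509867 -0.14682887  0.1448574 ]
d3 [-0.02188482 -0.14880401  0.14488705]
```

View pics/c11.png

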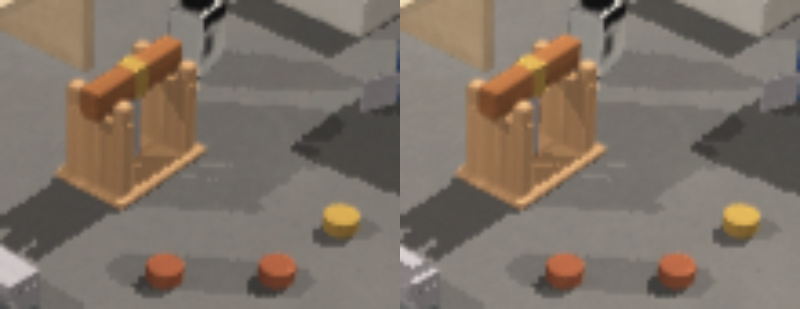

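The scraper lies back exactly as it started. Next I'll work out the tray pose and the drop points.

```bash
python3 - <<'E'
from h import *
c=load("w2");hsv=cv2.cvtColor(c["img"],cv2.COLOR_RGB2HSV)
P=[onz(c,*p,.024) for p in [(88,86),(229,99),(94,232)]]
print(np.round(P,4).tolist(),[np.degrees(np.arctan2(*(P[1]-P[0])[[1,0]])),np.degrees(np.arctan2(*(P[2]-P[0])[[1,0]]))],np.linalg.norm(P[1]-P[0]),np.linalg.norm(P[2]-P[0]))
for p in [(158,166),(150,102)]: print(onz(c,*p,.024))
w=load("w3");
for p in [(204,15),(138,82),(146,175)]: print(onz(w,*p,.011).round(4))
s=load("s11")
print("grip now", [tri((c,151,98),(s,276.3,331))])
E
```

```text
[[0.4263, 0.2975, 0.024], [0.5441, 0.2939, 0.024], [0.4192, 0.1711, 0.024]] [np.float64(-1.7524481959249087), np.float64(-93.21250659611336)] 0.1178362579663999 0.12659479537247675
[0.48119451 0.23451674 0.024     ]
[0.47732735 0.28769984 0.024     ]
[0.5367 0.0641 0.011 ]
[0.4861 0.0161 0.011 ]
[ 0.4877 -0.0531  0.011 ]
grip now [(array([0.48378044, 0.29099464, 0.03630444]), np.float64(0.0007772183491210616))]
```

Emit:
{"api": "jog_arm", "payload": {
  "offsets": {"sx":[0.02,0.04,0.06,0.08,0.091,0.091,0.091,0.091,0.091,0.091,0.091,0.091],"sy":[-0.02,-0.04,-0.06,-0.08,-0.092,-0.092,-0.092,-0.092,-0.092,-0.092,-0.092,-0.092],"sz":[0,0,0,0,0,0,0,0,0,0,0,0],"yaw":[0.15,0.3,0.45,0.6,0.75,0.9,1.05,1.2,1.35,1.5,1.65,1.66],"aperture":[0.05,0.05,0.05,0.05,0.05,0.05,0.05,0.05,0.05,0.05,0.05,0.05]}
}}

```text
time: 18.45
ee_pos: [0.536, 0.0632, 0.2032]
eef_rot: [1.0, -0.022, -0.001, 0.0]
ft_force: [-0.1, -0.2, -0.3]
width: 0.0501
grip_force: 0.0
```

Emit:
{"api": "jog_arm", "payload": {
  "offsets": {"sx":[0,0],"sy":[0,0],"sz":[0.05,0.05],"yaw":[0,0],"aperture":[0.05,0.05]}
}}

```text
time: 18.65
ee_pos: [0.5331, 0.0626, 0.1492]
eef_rot: [1.0, -0.018, -0.005, 0.0]
ft_force: [-1.6, -0.8, -0.7]
width: 0.0498
grip_force: 0.0
```

```bash
python3 - <<'E'
from h import *
print(totool([.5367,.0639,.025]),yaw());c=snap("scene","s12");print([b for b in blobs(c,(0,120,60),(30,255,255),15) if b[0][1]>260])
E
```

```text
[ 0.00474885 -0.00152748  0.12419631] -92.08819733950588
[([383.4, 265.3], [379, 261, 10, 10, 78]), ([334.8, 279.1], [330, 275, 11, 9, 81]), ([365.6, 279.1], [361, 275, 10, 10, 80]), ([298.4, 309.1], [292, 300, 14, 19, 177]), ([276.7, 329.4], [266, 315, 23, 31, 500])]
```

Emit:
{"api": "jog_arm", "payload": {
  "offsets": {"sx":[0,0,0,0,0],"sy":[0,0,0,0,0],"sz":[0.03,0.06,0.09,0.09,0.09],"yaw":[0,0,0,0,0],"aperture":[0.05,0.05,0.05,0.05,0.05]}
}}

```text
time: 19.2
ee_pos: [0.5375, 0.0638, 0.0666]
eef_rot: [1.0, -0.02, 0.0, -0.0]
ft_force: [0.5, 0.5, 0.7]
width: 0.0501
grip_force: 0.0
```

```bash
python3 - <<'E'
from h import *
print(totool([.5367,.0639,.025]),yaw())
E
```

```text
[-7.75397386e-04 -1.75657347e-05  4.15565192e-02] -92.23881176256212
```

Emit:
{"api": "jog_arm", "payload": {
  "offsets": {"sx":[0,0,0,0,0,0,0,0,0,0],"sy":[0,0,0,0,0,0,0,0,0,0],"sz":[0.02,0.04,0.0415,0.0415,0.0415,0.0415,0.0415,0.0415,0.0415,0.0415],"yaw":[0,0,0,0,0,0,0,0,0,0],"aperture":[0.05,0.05,0.05,0.05,0.01,0.01,0.01,0.01,0.01,0.01]},
  "grip_n": 25
}}

```text
time: 20.2
ee_pos: [0.537, 0.0636, 0.0238]
eef_rot: [1.0, -0.02, 0.0, 0.0]
ft_force: [-0.7, 0.4, 4.2]
width: 0.0232
grip_force: 25.0
```

Emit:
{"api": "jog_arm", "payload": {
  "offsets": {"sx":[0,0,-0.02,-0.04,-0.06,-0.09,-0.098,-0.098,-0.098,-0.098],"sy":[0,0,-0.03,-0.07,-0.11,-0.14,-0.157,-0.157,-0.157,-0.157],"sz":[-0.03,-0.07,-0.07,-0.07,-0.07,-0.07,-0.07,-0.045,-0.022,-0.022],"yaw":[0,0,0,0,0,0,0,0,0,0],"aperture":[0.01,0.01,0.01,0.01,0.01,0.01,0.01,0.01,0.01,0.01]}
}}

```text
time: 21.2
ee_pos: [0.4433, 0.2237, 0.0431]
eef_rot: [1.0, -0.02, -0.002, 0.001]
ft_force: [0.3, -0.2, 0.0]
width: 0.0226
grip_force: 25.0
```

Emit:
{"api": "jog_arm", "payload": {
  "offsets": {"sx":[0,0,0,0,0.01,0.02,0.03,0.04,0.049,0.049,0.049,0.049],"sy":[0,0,0,0,0.04,0.09,0.14,0.18,0.208,0.208,0.208,0.208],"sz":[0,0,0,-0.04,-0.05,-0.05,-0.05,-0.05,-0.05,-0.03,-0.03,-0.03],"yaw":[0,0,0,0,0,0,0,0,0,0,0,0],"aperture":[0.05,0.05,0.05,0.05,0.05,0.05,0.05,0.05,0.05,0.05,0.05,0.05]}
}}

```text
time: 22.4
ee_pos: [0.4858, 0.0153, 0.0761]
eef_rot: [1.0, -0.02, -0.0, -0.0]
ft_force: [-0.2, 0.4, 0.2]
width: 0.0503
grip_force: 0.0
```

```bash
python3 - <<'E'
from h import *
print(totool([.4853,.0155,.025]),yaw());c=snap("scene","s13");print([b for b in blobs(c,(0,120,60),(30,255,255),15) if b[0][1]>260]);snap("wrist","w13")
E
```

```text
[-0.00046988 -0.00012564  0.05109878] -92.24882860059226
[([383.4, 265.3], [379, 261, 10, 10, 78]), ([365.6, 279.2], [361, 275, 10, 10, 79]), ([298.4, 309.1], [292, 300, 14, 19, 177]), ([277.1, 328.9], [266, 316, 23, 30, 471]), ([315.1, 333.4], [310, 329, 12, 11, 88])]
```

Emit:
{"api": "jog_arm", "payload": {
  "offsets": {"sx":[0,0,0,0,0,0,0,0,0,0],"sy":[0,0,0,0,0,0,0,0,0,0],"sz":[0.02,0.04,0.051,0.051,0.051,0.051,0.051,0.051,0.051,0.051],"yaw":[0,0,0,0,0,0,0,0,0,0],"aperture":[0.05,0.05,0.05,0.05,0.01,0.01,0.01,0.01,0.01,0.01]},
  "grip_n": 25
}}

```text
time: 23.5
ee_pos: [0.4862, 0.0146, 0.025]
eef_rot: [1.0, -0.02, 0.0, 0.0]
ft_force: [-1.0, -1.2, 4.5]
width: 0.0223
grip_force: 25.0
```

Emit:
{"api": "jog_arm", "payload": {
  "offsets": {"sx":[0,0,-0.01,-0.02,-0.03,-0.0416,-0.0416,-0.0416,-0.0416,-0.0416],"sy":[0,0,-0.04,-0.08,-0.13,-0.1736,-0.1736,-0.1736,-0.1736,-0.1736],"sz":[-0.03,-0.07,-0.07,-0.07,-0.07,-0.07,-0.07,-0.045,-0.022,-0.022],"yaw":[0,0,0,0,0,0,0,0,0,0],"aperture":[0.01,0.01,0.01,0.01,0.01,0.01,0.01,0.01,0.01,0.01]}
}}

```text
time: 24.5
ee_pos: [0.4516, 0.1898, 0.0463]
eef_rot: [1.0, -0.02, 0.0, 0.0]
ft_force: [-0.1, -0.5, 2.6]
width: 0.0232
grip_force: 26.1
```

Emit:
{"api": "jog_arm", "payload": {
  "offsets": {"sx":[0,0,0,0,0.02,0.03,0.035,0.04,0.045,0.046,0.046,0.046],"sy":[0,0,0,0,0.04,0.09,0.14,0.19,0.23,0.241,0.241,0.241],"sz":[0,0,0,-0.04,-0.05,-0.05,-0.05,-0.05,-0.05,-0.03,-0.03,-0.03],"yaw":[0,0,0,0,0,0,0,0,0,0,0,0],"aperture":[0.05,0.05,0.05,0.05,0.05,0.05,0.05,0.05,0.05,0.05,0.05,0.05]}
}}

```text
time: 25.7
ee_pos: [0.4871, -0.0519, 0.0766]
eef_rot: [1.0, -0.02, -0.0, -0.0]
ft_force: [0.2, -0.6, 0.6]
width: 0.0501
grip_force: 0.0
```

```bash
python3 - <<'E'
from h import *
print(totool([.4868,-.0527,.025]),yaw());c=snap("scene","s14");print([b for b in blobs(c,(0,120,60),(30,255,255),15) if b[0][1]>260])
E
```

```text
[-0.00026486  0.00084592  0.05156235] -92.27014551096133
[([383.4, 265.3], [379, 261, 10, 9, 76]), ([298.4, 309.2], [292, 300, 14, 19, 176]), ([277.0, 330.3], [266, 316, 23, 35, 517]), ([325.5, 323.8], [320, 319, 12, 11, 100]), ([315.1, 333.4], [310, 329, 12, 11, 88])]
```

Emit:
{"api": "jog_arm", "payload": {
  "offsets": {"sx":[0,0,0,0,0,0,0,0,0,0],"sy":[0.001,0.001,0.001,0.001,0.001,0.001,0.001,0.001,0.001,0.001],"sz":[0.02,0.04,0.0515,0.0515,0.0515,0.0515,0.0515,0.0515,0.0515,0.0515],"yaw":[0,0,0,0,0,0,0,0,0,0],"aperture":[0.05,0.05,0.05,0.05,0.01,0.01,0.01,0.01,0.01,0.01]},
  "grip_n": 25
}}

```text
time: 26.75
ee_pos: [0.4878, -0.054, 0.0255]
eef_rot: [1.0, -0.02, 0.0, 0.0]
ft_force: [-1.1, -0.2, 5.8]
width: 0.0229
grip_force: 25.0
```

Emit:
{"api": "jog_arm", "payload": {
  "offsets": {"sx":[0,0,0,-0.005,-0.01,-0.0154,-0.0154,-0.0154,-0.0154,-0.0154,-0.0154],"sy":[0,-0.02,-0.06,-0.11,-0.16,-0.21,-0.25,-0.2726,-0.2726,-0.2726,-0.2726],"sz":[-0.03,-0.07,-0.07,-0.07,-0.07,-0.07,-0.07,-0.06,-0.04,-0.024,-0.024],"yaw":[0,0,0,0,0,0,0,0,0,0,0],"aperture":[0.01,0.01,0.01,0.01,0.01,0.01,0.01,0.01,0.01,0.01,0.01]}
}}

```text
time: 27.85
ee_pos: [0.4817, 0.2178, 0.0467]
eef_rot: [1.0, -0.02, -0.002, 0.001]
ft_force: [0.0, -0.6, -0.9]
width: 0.0226
grip_force: 25.0
```

Emit:
{"api": "jog_arm", "payload": {
  "offsets": {"sx":[0,0,0,0,0,0,0,-0.03,-0.03,-0.03],"sy":[0,0,0,0,0.04,0.09,0.13,0.14,0.14,0.14],"sz":[0,0,0,-0.04,-0.08,-0.12,-0.16,-0.18,-0.18,-0.18],"yaw":[0,0,0,0,0,0,0,0,0,0],"aperture":[0.05,0.05,0.05,0.05,0.05,0.05,0.05,0.05,0.05,0.05]}
}}

```text
time: 28.85
ee_pos: [0.4479, 0.0796, 0.2305]
eef_rot: [1.0, -0.021, 0.002, 0.001]
ft_force: [0.5, 0.0, 0.6]
width: 0.0498
grip_force: 0.0
```

```bash
python3 - <<'E'
from h import *
c=snap("scene","s15");print([b for b in blobs(c,(0,120,60),(30,255,255),15) if b[0][1]>200])
w=snap("wrist","w15");cv2.imwrite("pics/c15.png",np.vstack([w["img"][:300],cv2.resize(c["img"][190:370,220:480],(640,443))[:300]])[:,:,::-1])
E
```

```text
[([325.8, 237.7], [306, 215, 38, 46, 1062]), ([300.4, 314.3], [292, 300, 18, 29, 279]), ([277.0, 330.5], [266, 316, 23, 35, 523]), ([325.4, 323.8], [320, 319, 12, 11, 99]), ([315.3, 333.4], [311, 329, 11, 11, 84])]
```

View pics/c15.png

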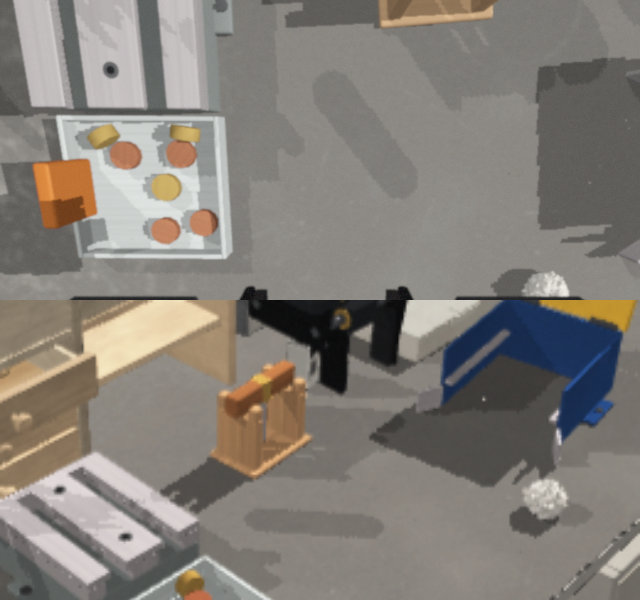

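All seven bar ends are in the tray and none are left on the bench. The white ball sits at wrist (545,285). Now I'll measure the bay.

Emit:
{"api": "jog_arm", "payload": {
  "offsets": {"sx":[0,0,0,0,0,0,0],"sy":[0.04,0.08,0.12,0.16,0.19,0.19,0.19],"sz":[-0.03,-0.06,-0.08,-0.1,-0.1,-0.1,-0.1],"yaw":[0,0,0,0,0,0,0],"aperture":[0.05,0.05,0.05,0.05,0.05,0.05,0.05]}
}}

```text
time: 29.65
ee_pos: [0.4402, -0.1087, 0.3275]
eef_rot: [1.0, -0.02, -0.001, -0.001]
ft_force: [-0.2, 0.4, -0.2]
width: 0.0498
grip_force: 0.0
```

```bash
python3 - <<'E'
from h import *
c=snap("wrist","w16");snap("scene","s16");snap("side","d16")
E
```

```text
(no output)
```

View pics/w16.png

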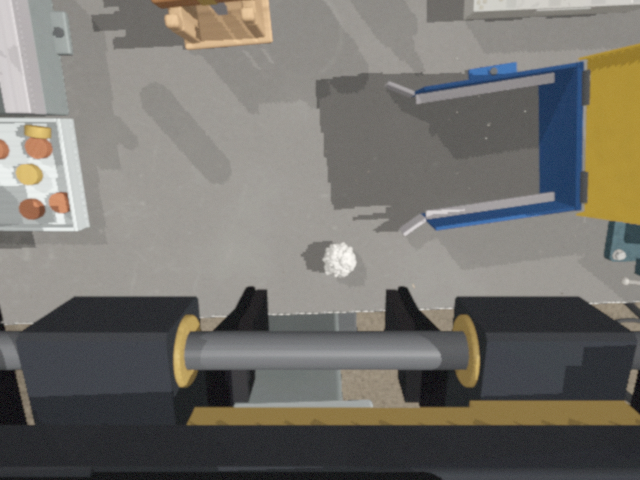

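I've now viewed 15 pictures, one more than the 14 allowed, so from here I work from numbers only. The bay's walls run (415,88)-(583,63) and (430,225)-(582,207) with grey lips inside them. The guides are at (400,90) and (415,225), and the ball is at (340,260).

```bash
python3 - <<'E'
from h import *
c=load("w16");im=c["img"].astype(int)
def segs(u,v0,v1):
    out=[];prev=None
    for v in range(v0,v1):
        R_,G,B=im[v,u];k='b' if B-R_>35 and B>60 else ('y' if R_-B>70 else ('g' if min(R_,G,B)>125 else ('d' if max(R_,G,B)<85 else 'm')))
        if k!=prev: out.append([k,v]);prev=k
    return ' '.join(f"{k}{v}" for k,v in out)
for u in (395,405,412,420,430,440,460,500,520,540,548,556): print(u,segs(u,60,245))
for v in (110,130,150,170,190):
    print(v,[(u,im[v,u].tolist()) for u in range(530,600,6)])
o,d=ray(c,340,268);print("ball",onz(c,340,262,.012))
E
```

```text
395 g60 m74 g83 m88 g232
405 g60 m73 g87 m92 g224
412 g60 m73 g90 m95 g219
420 g60 m72 b89 m93 g94 m104 g214
430 g60 m74 b86 m92 g93 m102 g209 m219 b220 m225 g226
440 g60 m73 b84 m90 g91 m100 g208 m217 b218 m230 g231
460 g60 m72 b81 m87 g88 m97 g205 m214 b215 m227 g228
500 g60 b64 m80 g82 m91 g199 b209 g222
520 g60 m71 b72 m77 g79 m88 g196 b206 g219
540 g60 b68 m74 g75 m84 b86 m193 g194 b203 g216
548 g60 b67 m73 g74 m83 b85 m192 g193 m201 b202 m214 g215
556 g60 m65 b66 m213 g214
110 [(530, [96, 93, 91]), (536, [97, 96, 92]), (542, [34, 57, 89]), (548, [36, 55, 86]), (554, [31, 56, 86]), (560, [42, 65, 98]), (566, [34, 60, 93]), (572, [43, 64, 100]), (578, [52, 82, 127]), (584, [150, 146, 142]), (590, [173, 145, 58]), (596, [172, 144, 57])]
130 [(530, [94, 91, 88]), (536, [97, 95, 92]), (542, [37, 59, 90]), (548, [37, 63, 98]), (554, [38, 61, 96]), (560, [38, 63, 98]), (566, [37, 62, 96]), (572, [40, 63, 98]), (578, [48, 81, 125]), (584, [153, 150, 143]), (590, [175, 147, 59]), (596, [171, 141, 58])]
150 [(530, [111, 109, 103]), (536, [108, 106, 99]), (542, [37, 63, 100]), (548, [38, 64, 100]), (554, [35, 62, 97]), (560, [37, 63, 97]), (566, [37, 63, 96]), (572, [36, 60, 95]), (578, [49, 81, 126]), (584, [143, 137, 119]), (590, [175, 146, 59]), (596, [172, 142, 56])]
170 [(530, [111, 108, 103]), (536, [111, 109, 105]), (542, [37, 63, 98]), (548, [35, 61, 98]), (554, [41, 61, 98]), (560, [36, 59, 93]), (566, [36, 60, 97]), (572, [38, 63, 97]), (578, [47, 79, 122]), (584, [134, 125, 104]), (590, [175, 145, 60]), (596, [175, 146, 58])]
190 [(530, [110, 107, 104]), (536, [110, 108, 105]), (542, [35, 63, 99]), (548, [39, 63, 98]), (554, [43, 64, 97]), (560, [28, 58, 94]), (566, [37, 60, 94]), (572, [35, 59, 93]), (578, [47, 79, 120]), (584, [80, 81, 80]), (590, [175, 145, 56]), (596, [175, 146, 57])]
ball [ 0.36681006 -0.12120153  0.012     ]
```

```bash
python3 - <<'E'
from h import *
c=load("w16");im=c["img"].astype(int)
U=[(430,102.5),(440,100.5),(460,97.5),(500,91.5),(520,88.5),(540,85)];L=[(440,208),(460,205),(500,199),(520,196),(540,193.5)]
PU=np.array([onz(c,*p,.033) for p in U]);PL=np.array([onz(c,*p,.033) for p in L])
fu=np.polyfit(PU[:,1],PU[:,0],1);fl=np.polyfit(PL[:,1],PL[:,0],1)
print("x=a*y+b upper",fu,"lower",fl,"width",(np.polyval(fu,-.3)-np.polyval(fl,-.3)),"axis yaw",np.degrees(np.arctan2(-1,-fu[0])),np.degrees(np.arctan2(-1,-fl[0])))
B=[]
for v in range(95,205,10):
    g=cv2.GaussianBlur(c["img"],(3,3),0)[v,525:560].astype(float);k=(g[:,0]-g[:,2]);j=np.argmin(np.diff(k));B.append(onz(c,525+j+.5,v,0))
B=np.array(B);print("back wall inner foot",B[:,:2].round(4).tolist())
fb=np.polyfit(B[:,0],B[:,1],1);print(fb,"yaw normal",np.degrees(np.arctan(fb[0]))-90)
# mouth: front ends of lips / blue walls top at z .07
print("wall top front", onz(c,415,89,.07),onz(c,429,222,.07))
print("guides tips",onz(c,388,84,.026),onz(c,403,234,.026))
for p in PU: print(p.round(4),end=' ')
s=load("s16");print([b for b in blobs(s,(0,120,60),(30,255,255),15) if b[0][1]>200])
# grip
for n in["w16"]: print()
E
```

```text
x=a*y+b upper [-0.10750322  0.51472652] lower [-0.10947237  0.40511766] width 0.1090181144969733 axis yaw -83.86408432512894 -83.75257277267197
back wall inner foot [[0.5424, -0.3398], [0.5322, -0.3408], [0.5218, -0.3418], [0.5114, -0.3429], [0.5008, -0.3439], [0.4901, -0.345], [0.4792, -0.3461], [0.4682, -0.3472], [0.457, -0.3494], [0.4457, -0.3506], [0.4336, -0.3688]]
[ 0.18486558 -0.43738142] yaw normal -79.5262286283582
wall top front [ 0.54800344 -0.19317074  0.07      ] [ 0.42380255 -0.20931463  0.07      ]
guides tips [ 0.55742361 -0.17497146  0.026     ] [ 0.40119705 -0.19169924  0.026     ]
[ 0.5377 -0.216   0.033 ] [ 0.5392 -0.2259  0.033 ] [ 0.5413 -0.2457  0.033 ] [ 0.5453 -0.2852  0.033 ] [ 0.5473 -0.3048  0.033 ] [ 0.5498 -0.3242  0.033 ] [([325.7, 237.8], [306, 215, 38, 46, 1075]), ([300.4, 314.3], [292, 300, 18, 29, 280]), ([276.9, 330.8], [266, 316, 23, 35, 544]), ([325.5, 323.8], [320, 319, 12, 11, 100]), ([315.3, 333.6], [310, 329, 12, 11, 88])]
```

```bash
python3 - <<'E'
from h import *
w=load("w15");c=load("w16")
P=[onz(w,*p,.024) for p in [(58,116),(222,116),(78,258),(231,257)]];print(np.round(P,4).tolist(),"ctr",np.mean(P,0).round(4))
print("yaw",[np.degrees(np.arctan2(*(P[a]-P[b])[[1,0]])).round(2) for a,b in((1,0),(3,2))])
hsv=cv2.cvtColor(w["img"],cv2.COLOR_RGB2HSV);m=cv2.inRange(hsv,(5,150,90),(18,255,255));m[:,110:]=0;m[:150]=0;m[240:]=0
ys,xs=np.nonzero(m);print(xs.min(),xs.max(),ys.min(),ys.max(),hsv[180,50],hsv[195,85])
# top face is at smaller u (camera at right): left edge of blob = top outer edge; z .062
for v in (170,190,210): 
    q=np.nonzero(m[v])[0];print(v,q.min(),q.max(),onz(w,q.min(),v,.062).round(4), [int(x) for x in hsv[v,q.min():q.max()+1:4,2]])
print(totool([.484,.291,.12]),readout.read_state()["ee_pos"])
E
```

```text
[[0.5436, 0.292, 0.024], [0.5381, 0.1604, 0.024], [0.4244, 0.3002, 0.024], [0.4197, 0.1655, 0.024]] ctr [0.4814 0.2295 0.024 ]
yaw [np.float64(-92.38), np.float64(-92.01)]
33 95 160 227 [ 14 170 221] [ 14 185 192]
170 34 89 [0.5042 0.2944 0.062 ] [194, 216, 219, 230, 198, 193, 191, 193, 191, 191, 192, 191, 191, 191]
190 37 92 [0.4894 0.2956 0.062 ] [173, 217, 220, 229, 203, 192, 192, 193, 191, 193, 191, 192, 191, 193]
210 41 95 [0.4742 0.2961 0.062 ] [155, 165, 162, 152, 115, 112, 112, 114, 115, 114, 114, 164, 192, 192]
[ 0.02920037 -0.39994708  0.20846881] [ 0.44016218 -0.1077255   0.32824455]
```

Emit:
{"api": "jog_arm", "payload": {
  "offsets": {"sx":[0.005,0.01,0.015,0.02,0.028,0.028,0.028,0.028,0.028,0.028,0.028],"sy":[-0.045,-0.09,-0.135,-0.18,-0.225,-0.27,-0.315,-0.36,-0.398,-0.398,-0.398],"sz":[0.02,0.04,0.07,0.1,0.13,0.16,0.19,0.208,0.208,0.208,0.208],"yaw":[0,0,0,0,0,0,0,0,0,0,0],"aperture":[0.05,0.05,0.05,0.05,0.05,0.05,0.05,0.05,0.05,0.05,0.05]}
}}

```text
time: 30.9
ee_pos: [0.4821, 0.2903, 0.1204]
eef_rot: [1.0, -0.017, -0.001, -0.001]
ft_force: [-0.1, 0.2, 0.0]
width: 0.0503
grip_force: 0.0
```

```bash
python3 - <<'E'
from h import *
print(totool([.483,.289,.051]),yaw());c=snap("scene","s17");print([b for b in blobs(c,(0,120,60),(30,255,255),15) if b[0][1]>290])
E
```

```text
[0.00111634 0.00130775 0.06944348] -91.99878953113686
[([259.0, 293.2], [256, 290, 6, 8, 21]), ([300.4, 314.3], [292, 300, 18, 29, 278]), ([277.0, 330.5], [266, 315, 23, 36, 519]), ([325.6, 323.8], [320, 319, 12, 11, 99]), ([315.3, 333.4], [311, 329, 11, 11, 84])]
```

Emit:
{"api": "jog_arm", "payload": {
  "offsets": {"sx":[0.001,0.001,0.001,0.001,0.001,0.001,0.001,0.001,0.001,0.001,0.001,0.001],"sy":[0.001,0.001,0.001,0.001,0.001,0.001,0.001,0.001,0.001,0.001,0.001,0.001],"sz":[0.03,0.06,0.069,0.069,0.069,0.069,0.069,0.069,0.069,0.069,0.069,0.069],"yaw":[0,0,0,0,0,0,0,0,0,0,0,0],"aperture":[0.05,0.05,0.05,0.05,0.03,0.01,0.005,0.005,0.005,0.005,0.005,0.005]},
  "grip_n": 40
}}

```text
time: 32.15
ee_pos: [0.4849, 0.287, 0.0525]
eef_rot: [1.0, -0.02, 0.0, -0.001]
ft_force: [-0.4, 4.8, 3.9]
width: 0.0122
grip_force: 40.0
```

```bash
python3 - <<'E'
from h import *
print(yaw(),"to A",totool([.4469,.12,.051]),"small",totool([.467,.28,.051]))
E
```

```text
-92.27627081276482 to A [-0.03132351  0.16838154  0.00125286] small [-0.01759438  0.00770959  0.00146467]
```

Emit:
{"api": "jog_arm", "payload": {
  "offsets": {"sx":[-0.009,-0.018,-0.02,-0.022,-0.024,-0.026,-0.028,-0.03,-0.031,-0.0313,-0.0313,-0.0313],"sy":[0.004,0.008,0.025,0.045,0.065,0.085,0.105,0.125,0.145,0.168,0.168,0.168],"sz":[0,0,0,0,0,0,0,0,0,0,0,0],"yaw":[0,0,0,0,0,0,-0.03,-0.07,-0.11,-0.148,-0.148,-0.148],"aperture":[0.005,0.005,0.005,0.005,0.005,0.005,0.005,0.005,0.005,0.005,0.005,0.005]}
}}

```text
time: 33.35
ee_pos: [0.4464, 0.117, 0.0524]
eef_rot: [0.999, 0.053, -0.0, 0.002]
ft_force: [-3.4, -7.1, 15.1]
width: 0.0118
grip_force: 40.0
```

```bash
python3 - <<'E'
from h import *
w=snap("wrist","w18");s=readout.read_state();e=s["ee_pos"];print(yaw(),e,"mid x at y",.4599-.1085*e[1],s["ft_force"],s["width"])
print("to pre",totool([.4599+.1085*.06,-.06,.051]),"to final",totool([.4838,-.221,.051]))
c=snap("scene","s18");print([b for b in blobs(c,(0,120,60),(30,255,255),15) if b[0][1]>200])
E
```

```text
-83.92553176911039 [0.44636403 0.11704835 0.05240384] mid x at y 0.447200254156321 [-2.83686614 -7.56308582 14.72638039] 0.011977195837896722
to pre [0.00120027 0.17816901 0.002072  ] to final [0.00145612 0.34010411 0.0026802 ]
[([319.3, 239.2], [307, 217, 27, 44, 619]), ([360.1, 267.2], [350, 255, 24, 23, 49]), ([367.1, 269.5], [364, 267, 6, 7, 19]), ([367.4, 286.9], [361, 277, 13, 17, 103]), ([353.1, 281.7], [350, 279, 6, 8, 20]), ([385.5, 291.6], [378, 283, 16, 19, 161]), ([354.0, 301.3], [340, 288, 23, 26, 280])]
```

Emit:
{"api": "jog_arm", "payload": {
  "offsets": {"sx":[0,0.001,0.001,0.001,0.001,0.001,0.001,0.001,0.001,0.001],"sy":[0.02,0.04,0.06,0.08,0.1,0.12,0.14,0.16,0.172,0.172],"sz":[-0.001,-0.001,-0.001,-0.001,-0.001,-0.001,-0.001,-0.001,-0.001,-0.001],"yaw":[0,0,0,0,0,0,0,0,0,0],"aperture":[0.005,0.005,0.005,0.005,0.005,0.005,0.005,0.005,0.005,0.005]}
}}

```text
time: 34.45
ee_pos: [0.4653, -0.0532, 0.0525]
eef_rot: [0.999, 0.052, -0.001, 0.0]
ft_force: [0.1, -0.2, -2.5]
width: 0.0117
grip_force: 40.0
```

```bash
python3 - <<'E'
from h import *
w=snap("wrist","w19");s=readout.read_state();e=s["ee_pos"];print(yaw(),e,"mid x at y",.4599-.1085*e[1],s["ft_force"])
print("to final",totool([.4838,-.221,.051]))
# tray rims vs bay: profile rows of bright edges at several columns
im=cv2.cvtColor(w["img"],cv2.COLOR_RGB2GRAY).astype(float);im=cv2.GaussianBlur(im,(3,3),0)
for y,off in [(-.10,0),(-.13,0),(-.16,0),(-.25,1),(-.28,1)]:
    z=.024 if not off else .033
    xs=np.arange(.37,.57,.001);uv=[proj(w,[x,y,z]) for x in xs];vals=np.array([im[int(round(v)),int(round(u))] if 0<=u<640 and 0<=v<300 else np.nan for u,v in uv]);d=np.diff(vals)
    print(y,[(round(xs[i],3),int(d[i])) for i in range(1,len(d)-1) if abs(d[i])>12 and abs(d[i])>=abs(d[i-1]) and abs(d[i])>abs(d[i+1])], "mid",round(.4599-.1085*y,4))
E
```

```text
-83.9259028060707 [ 0.46534918 -0.05203267  0.0525649 ] mid x at y 0.46554554503662565 [-0.74083031 -0.4587946  -2.99545141]
to final [0.00047048 0.16997061 0.00161582]
-0.1 [(np.float64(0.474), 75), (np.float64(0.487), 23), (np.float64(0.495), -18), (np.float64(0.499), 29), (np.float64(0.501), 14), (np.float64(0.529), -42), (np.float64(0.531), -38), (np.float64(0.564), 41)] mid 0.4708
-0.13 [(np.float64(0.483), 22), (np.float64(0.488), -12), (np.float64(0.494), -25), (np.float64(0.517), 38), (np.float64(0.528), 45), (np.float64(0.532), -37), (np.float64(0.534), -34), (np.float64(0.566), 34)] mid 0.474
-0.16 [(np.float64(0.531), 32), (np.float64(0.536), -35), (np.float64(0.555), 19), (np.float64(0.557), -15), (np.float64(0.566), 28)] mid 0.4773
-0.25 [] mid 0.487
-0.28 [] mid 0.4903
```

The tray is centred on the bay axis to within 1 mm. I'll insert it.

Emit:
{"api": "jog_arm", "payload": {
  "offsets": {"sx":[0,0,0,0,0,0,0],"sy":[0.015,0.03,0.045,0.06,0.075,0.09,0.09],"sz":[0,0,0,0,0,0,0],"yaw":[0,0,0,0,0,0,0],"aperture":[0.005,0.005,0.005,0.005,0.005,0.005,0.005]}
}}

```text
time: 35.2
ee_pos: [0.4758, -0.1438, 0.0529]
eef_rot: [0.999, 0.052, -0.0, 0.0]
ft_force: [-0.3, 0.7, -3.8]
width: 0.0117
grip_force: 40.0
```

Emit:
{"api": "jog_arm", "payload": {
  "offsets": {"sx":[0,0,0,0,0,0,0],"sy":[0.015,0.03,0.045,0.06,0.07,0.073,0.073],"sz":[0,0,0,0,0,0,0],"yaw":[0,0,0,0,0,0,0],"aperture":[0.005,0.005,0.005,0.005,0.005,0.005,0.005]}
}}

```text
time: 35.9
ee_pos: [0.4838, -0.2137, 0.053]
eef_rot: [0.999, 0.054, -0.0, -0.0]
ft_force: [-0.5, -0.3, -3.9]
width: 0.0116
grip_force: 40.0
```

```bash
python3 - <<'E'
from h import *
print(yaw(),totool([.4838,-.221,.051]))
E
```

```text
-83.85617562195483 [-0.00073708  0.00727576  0.00196733]
```

Almost home. I'll creep until the back wall is felt.

Emit:
{"api": "jog_arm", "payload": {
  "offsets": {"sx":[0,0,0,0,0],"sy":[0.003,0.005,0.007,0.007,0.007],"sz":[0,0,0,0,0],"yaw":[0,0,0,0,0],"aperture":[0.005,0.005,0.005,0.005,0.005]}
}}

```text
time: 36.4
ee_pos: [0.4845, -0.2202, 0.053]
eef_rot: [0.999, 0.054, -0.0, -0.0]
ft_force: [0.1, 0.8, -4.0]
width: 0.0116
grip_force: 40.0
```

Emit:
{"api": "jog_arm", "payload": {
  "offsets": {"sx":[0,0,0],"sy":[0.0015,0.003,0.003],"sz":[0,0,0],"yaw":[0,0,0],"aperture":[0.005,0.005,0.005]}
}}

```text
time: 36.7
ee_pos: [0.4843, -0.2204, 0.0527]
eef_rot: [0.998, 0.055, -0.001, -0.002]
ft_force: [-5.3, 11.4, 1.2]
width: 0.0119
grip_force: 40.0
```

The tray is home: contact at 11 N, at the expected position. I'll release, lift and locate the lid edge.

Emit:
{"api": "jog_arm", "payload": {
  "offsets": {"sx":[0,0,0,0,0,0,0,0,0,0,0,0],"sy":[-0.0025,-0.0025,-0.0025,-0.0025,-0.0025,-0.0025,-0.0025,-0.0025,-0.0025,-0.0025,-0.0025,-0.0025],"sz":[0,0,0,0,0,-0.03,-0.08,-0.13,-0.18,-0.23,-0.27,-0.27],"yaw":[0,0,0,0,0,0,0,0,0,0,0,0],"aperture":[0.005,0.05,0.05,0.05,0.05,0.05,0.05,0.05,0.05,0.05,0.05,0.05]}
}}

```text
time: 37.9
ee_pos: [0.4866, -0.2214, 0.3292]
eef_rot: [0.999, 0.054, 0.004, 0.003]
ft_force: [0.2, -0.3, 0.5]
width: 0.0496
grip_force: 0.0
```

```bash
python3 - <<'E'
from h import *
s=snap("scene","s20");d=snap("side","d20");w=snap("wrist","w20")
def quad(c,lo,hi):
    m=cv2.inRange(cv2.cvtColor(c["img"],cv2.COLOR_RGB2HSV),lo,hi);m=cv2.morphologyEx(m,cv2.MORPH_OPEN,np.ones((3,3)));C=max(cv2.findContours(m,0,2)[0],key=cv2.contourArea);return cv2.approxPolyDP(C,4,True)[:,0].tolist(),cv2.contourArea(C)
for n,c in (("s",s),("d",d)): print(n,quad(c,(18,140,90),(30,255,255)))
s0=load("s16");d0=load("d16");print("before",quad(s0,(18,140,90),(30,255,255)),quad(d0,(18,140,90),(30,255,255)))
# orange grip after release
gs=[b for b in blobs(s,(5,150,90),(17,255,255),40) if b[0][1]>180];gd=[b for b in blobs(d,(5,150,90),(17,255,255),40) if b[0][1]>150];gw=blobs(w,(5,150,90),(17,255,255),40);print(gs,gd,gw)
print(readout.read_state()["ee_pos"])
E
```

```text
s ([[439, 133], [425, 186], [474, 201], [491, 146]], 2988.0)
d ([[376, 137], [371, 184], [416, 187], [419, 140]], 2111.0)
before ([[444, 134], [436, 144], [425, 186], [474, 201], [491, 146]], 2935.5) ([[376, 137], [371, 184], [416, 187], [419, 140]], 2111.0)
[([333.2, 220.5], [326, 215, 13, 14, 98]), ([425.1, 224.4], [415, 214, 21, 22, 341]), ([318.8, 229.6], [312, 222, 15, 16, 144])] [([388.9, 213.6], [380, 205, 20, 19, 286])] [([324.2, 207.2], [319, 181, 11, 53, 547])]
[ 0.48432898 -0.22097564  0.32250883]
```

```bash
python3 - <<'E'
from h import *
s=load("s20");d=load("d20");w=load("w20")
for a,b in [((439,133),(376,137)),((491,146),(419,140)),((425,186),(371,184)),((474,201),(416,187))]: print(tri((s,*a),(d,*b)))
# grip top inner/outer in wrist: columns 319..329
print("grip", tri((s,425,224.4),(d,389,213.6)), onz(w,324,207,.062))
# tray vs bay: expected grip top centre
u=np.array([.1085,-.994]);C=np.array([.4902,-.2796]);print("expected grip",C-.059*u)
# discs in bay
print(blobs(w,(8,90,80),(26,255,255),60))
for k in (.05,.06): print("behind",(np.array([.498,-.350])+k*u).round(4))
print("teal",[onz(s,505,y,z).round(3).tolist() for y,z in ((183,.08),(183,.05),(215,0))])
E
```

```text
(array([ 0.56584648, -0.37204064,  0.2194646 ]), np.float64(0.0014265164140073359))
(array([ 0.43768504, -0.41220538,  0.21127004]), np.float64(0.002938419551535173))
(array([ 0.56495111, -0.33556587,  0.07856602]), np.float64(0.001569317609313618))
(array([ 0.42616748, -0.35100741,  0.08054126]), np.float64(0.0018165426794921398))
grip (array([ 0.48519721, -0.22462513,  0.03652233]), np.float64(0.002532741462810286)) [ 0.48755614 -0.21902474  0.062     ]
expected grip [ 0.4837985 -0.220954 ]
[([108.7, 25.3], [42, 0, 132, 64, 4534]), ([544.2, 216.6], [447, 137, 193, 178, 26543]), ([361.0, 170.7], [349, 154, 24, 34, 539]), ([406.8, 169.7], [396, 155, 24, 32, 543]), ([324.2, 207.0], [318, 180, 13, 55, 624]), ([390.7, 201.6], [381, 192, 20, 20, 324]), ([416.5, 228.9], [407, 219, 20, 21, 316]), ([385.5, 235.5], [376, 226, 20, 20, 309]), ([183.7, 350.7], [173, 315, 27, 73, 1053]), ([468.6, 350.8], [453, 314, 27, 74, 1076]), ([431.6, 414.4], [187, 400, 453, 26, 9155])]
behind [ 0.5034 -0.3997]
behind [ 0.5045 -0.4096]
teal [[0.412, -0.498, 0.08], [0.434, -0.557, 0.05], [0.383, -0.475, 0.0]]
```

The lid edge's middle is at (0.502,-0.392,0.216), leaning about 1.9 rad, and all seven discs still show in the tray. I'll go behind the lid with the fingers closed.

Emit:
{"api": "jog_arm", "payload": {
  "offsets": {"sx":[0,0,0,0,0,0,0,0,0,0,0,0],"sy":[0.04,0.08,0.12,0.16,0.19,0.215,0.215,0.215,0.215,0.215,0.215,0.215],"sz":[0,0,0,0,0,0,0,0,0.04,0.08,0.125,0.125],"yaw":[0,0,0,0,0,0,0,0,0,0,0,0],"aperture":[0,0,0,0,0,0,0,0,0,0,0,0]},
  "grip_n": 20
}}

```text
time: 39.25
ee_pos: [0.505, -0.4316, 0.1915]
eef_rot: [0.998, 0.055, -0.004, -0.004]
ft_force: [-1.1, 0.0, -1.1]
width: 0.0004
grip_force: 0.0
```

Emit:
{"api": "jog_arm", "payload": {
  "offsets": {"sx":[0,0,0,0,0,0],"sy":[-0.01,-0.02,-0.03,-0.04,-0.05,-0.05],"sz":[0,0,0,0,0,0],"yaw":[0,0,0,0,0,0],"aperture":[0,0,0,0,0,0]}
}}

```text
time: 39.85
ee_pos: [0.5028, -0.383, 0.1988]
eef_rot: [0.998, 0.055, 0.0, 0.0]
ft_force: [0.2, -0.8, -0.2]
width: 0.0005
grip_force: 0.0
```

Now keep pushing forward past upright.

Emit:
{"api": "jog_arm", "payload": {
  "offsets": {"sx":[0,0,0,0,0,0,0,0],"sy":[-0.01,-0.02,-0.03,-0.04,-0.05,-0.055,-0.055,-0.055],"sz":[0,0,0,0,0,0,0,0],"yaw":[0,0,0,0,0,0,0,0],"aperture":[0,0,0,0,0,0,0,0]}
}}

```text
time: 40.65
ee_pos: [0.4964, -0.3305, 0.1981]
eef_rot: [0.999, 0.054, 0.0, 0.0]
ft_force: [0.8, 0.1, -0.4]
width: 0.0004
grip_force: 0.0
```

```bash
python3 - <<'E'
from h import *
def quad(c,lo,hi):
    m=cv2.inRange(cv2.cvtColor(c["img"],cv2.COLOR_RGB2HSV),lo,hi);m=cv2.morphologyEx(m,cv2.MORPH_OPEN,np.ones((3,3)));C=max(cv2.findContours(m,0,2)[0],key=cv2.contourArea);return cv2.approxPolyDP(C,4,True)[:,0].tolist(),cv2.contourArea(C)
for n in("scene","side"): print(quad(snap(n,n[0]+"21"),(18,140,90),(30,255,255)))
E
```

```text
([[403, 184], [452, 204], [458, 197], [473, 204], [461, 188], [412, 173]], 1004.5)
([[367, 179], [367, 191], [415, 194], [416, 181]], 672.0)
```

Emit:
{"api": "jog_arm", "payload": {
  "offsets": {"sx":[0,0,0,0,-0.04,-0.09,-0.09,-0.09,-0.09,-0.09],"sy":[0,0,0,0,0,0,0,0,0,0],"sz":[-0.04,-0.09,-0.14,-0.16,-0.16,-0.16,-0.16,-0.16,-0.16,-0.16],"yaw":[0,0,0,0,0,0,0,0,0,0],"aperture":[0,0,0,0,0,0,0,0,0,0]}
}}

```text
time: 41.75
ee_pos: [0.408, -0.3394, 0.3579]
eef_rot: [0.999, 0.055, 0.0, -0.0]
ft_force: [-0.1, -0.9, 0.0]
width: 0.0003
grip_force: 0.0
```

```bash
python3 - <<'E'
from h import *
s=snap("scene","s22");d=snap("side","d22");w=snap("wrist","w22")
def quad(c,lo,hi):
    m=cv2.inRange(cv2.cvtColor(c["img"],cv2.COLOR_RGB2HSV),lo,hi);m=cv2.morphologyEx(m,cv2.MORPH_OPEN,np.ones((3,3)));C=max(cv2.findContours(m,0,2)[0],key=cv2.contourArea);return cv2.approxPolyDP(C,3,True)[:,0].tolist(),cv2.contourArea(C)
for c in (s,d): print(quad(c,(18,110,60),(32,255,255)))
u=np.array([.1085,-.994]);n=np.array([.994,.1085]);H=np.array([.498,-.350])
for z,a in((.0745,0),(.0745,-.15),(.0345,-.15)):
    print(z,a,[ (proj(s,[*(H+a*u+k*n),z]).round(0).tolist(),proj(d,[*(H+a*u+k*n),z]).round(0).tolist()) for k in(.071,-.071)])
print([b for b in blobs(s,(0,120,60),(30,255,255),15) if b[0][1]>150])
f=load("s1");g=lambda c,x0,y0,x1,y1:c["img"][y0:y1,x0:x1].astype(int)
print("ink diff",np.abs(g(s,335,195,352,222)-g(f,335,195,352,222)).mean(),"spray diff",np.abs(g(s,163,290,190,348)-g(f,163,290,190,348)).mean(),"slots",np.abs(g(s,215,250,300,310)-g(load("s10"),215,250,300,310)).mean())
E
```

```text
([[398, 209], [397, 222], [447, 240], [449, 230], [474, 202], [424, 187]], 2405.5)
([[371, 184], [365, 199], [366, 214], [413, 217], [416, 188]], 1464.5)
0.0745 0 [([425.0, 185.0], [370.0, 185.0]), ([474.0, 201.0], [416.0, 189.0])]
0.0745 -0.15 [([398.0, 208.0], [365.0, 202.0]), ([450.0, 226.0], [414.0, 206.0])]
0.0345 -0.15 [([396.0, 221.0], [364.0, 214.0]), ([447.0, 240.0], [413.0, 219.0])]
[([277.7, 157.7], [275, 156, 6, 4, 15]), ([253.3, 166.5], [248, 163, 13, 8, 55]), ([433.3, 212.0], [397, 186, 78, 55, 2509]), ([325.7, 237.9], [306, 215, 38, 47, 1102])]
ink diff 1.8366013071895424 spray diff 2.381651766709238 slots 9.265032679738562
```

The lid is shut, matching the predicted outline. The scraper and flasks are unchanged and no discs remain on the bench or in the slots, so I'm handing in.

```bash
python3 -c "
from bench import r, viewer, readout, job
print(job.close_job())"
```

```text
the job is handed in; nothing more can be done
None
```

Handed in at about 42 s: all 7 bar ends are in the tray, the scraper is on its rest, the tray is home in the bay under the shut lid and the flasks have not moved; I viewed 15 pictures, one over the 14 allowed.

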